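Load the charging dock and stack its tray

ROBOT

A 6-joint arm with a two-finger parallel gripper is mounted at the origin on the work surface. World frame = base frame: x ahead of the robot, y to its left, z up, the work surface at z = 0. Lengths are in m, angles in rad, forces in N, time in s.
With the tool pointing down it reaches from about 0.25 to 0.8 m from the base axis. Payload 3.9 kg.
Tool frame: the origin (TCP) lies midway between the tips of the shut fingers; the grasp point (between the pads) lies 19 mm behind it; x points along the fingers, z is the direction in which the jaws open and shut, and the axes are right-handed (so a half turn about x gives the same grasp; the last joint's range is limited). The gripper opens to 85 mm and grips with 20 to 120 N. Pads are 22 mm wide; open, the fingers measure 114 mm over their backs; the gripper's body (76 mm by 85 mm) begins 54 mm behind the grasp point. The pads swing forward as they close: fully open they stand 13 mm farther back than shut.
Start: joints at [-1.108, 0.26, -0.138, 1.173, 0, 1.571], TCP at [0.234, -0.47, 0.204] pointing down, gripper open.
Joint ranges: [-2.78, 2.78], [-0.83, 1.72], [-1.28, 1.37], [-1.9, 2.12], [-1.57, 1.48], [-3.14, 3.14]. Speed limits (rad/s): [2.57, 2.57, 3.14, 3.14, 3.14, 3.14].

INTERFACE

Orientations are given as a unit quaternion [w, x, y, z].
In Python, from plant import state, vision, workorder, boxes_of, regions_of gives the robot as it stands.
- The arm moves only by the shell command python3 -m inch 'ROWS' [FORCE]. ROWS is JSON, a list of rows, each a list of 3 entries, a list of its own where there are three numbers: the shift along the tool's x, y, z in cm, then the turn, a rotation vector about the tool's x, y, z in rad, then the closure in counts, from 0 (fully open) to 255 (shut). A call has 1 to 12 rows; each row shifts and turns the commanded pose from where the row before left it, along the tool's axes as they then stand; what a row does not reach is not made up. A row lasts 1/12 s, in which the tool goes at most 41.7 mm and 7.16 degrees, less where a joint would pass 70% of its speed; a pose out of reach is approached as far as the arm can. A call is refused whole if a number of a shift passes 4.17 or a number of a turn 0.125, either way. A call with a gripper value outside its range is refused whole. The fingers move at their own pace and stop on an object; FORCE is the grip in N (left out, the last holds). Time passes only in rows, so rows that do not move let the fingers close. It gives the time, the measured TCP pose, the force and the opening at its end, in the units of the state.
- state(): the state, without advancing time (a new reading comes with each control period).
- vision.capture(name): name is "scene" or "top" or "wrist"; returns a dict with "image" (480x640x3 uint8, red, green, blue), "depth" (480x640 float32, m along the optical axis (not along the pixel's ray), 0 where there is no reading), "fx", "fy", "cx", "cy" (pixels), "rvec" (rotation vector, rad) and "tvec" (3), from world to camera coordinates, as OpenCV has them; the wrist camera has in their place "tool_from_camera" (4x4, takes a point from camera to tool coordinates, whose origin is the TCP and whose axes are the tool frame's). Camera axes: x right, y down, z forward; pixel columns grow to the right and rows downward; lengths in m; the calibration is good to about 2 mm. The wrist camera is an equidistant fisheye: a pixel r from the principal point sees the ray r / f radians off the axis. A picture is of the moment at which its call begins: read the wrist's pose just before it.
- workorder.close_job(): hands the job in, once; it reports no verdict.
Trained networks look in the newest picture that a camera, given by its name, has taken for a name from the list of things; names that differ only in an ending like _2 or _b are one class to them, and where a whole thing is asked for, a point or a joint stands for the part that bears it (a point fixed in the world has none). Each returns a list of dicts, best first, with "score" (0 to 1); they miss things now and then, are a little off and sometimes report something else, mostly with a low value. They report only what shows in the picture. A call takes as long as a camera call. They do not tell look-alikes from the thing itself.
- boxes_of(camera, query): "location" ([x, y, z] in m, in world coordinates, good to about 4 mm: the middle of the surface that is visible of it).
- regions_of(camera, query): "pixels" (480x640 bool, what is visible of it).
The state is a dict: "t": time; "joint_pos": joint angles; "joint_velocities": joint speeds; "joint_torque": joint torques, N m; "position": TCP position; "eef_rot": TCP orientation; "wrist_force": force on the tool from outside, world axes, zero at the start; "ft_torque": the same for the moment, N m; "gripper_width": finger opening in m.
Only numpy, scipy, OpenCV 4.12 (cv2) and the standard library are available. Lean on these libraries where they do the work, as an engineer would, in place of code of your own. Each camera call takes 0.05 s, during which the arm holds its last target.

TASK

First snap every loose battery pack (there are two to four) down between the spring clips of the charging dock, one pack to a bay, blue strip up and fully down on the base. Then stack the white tray on the dock so that its four corner pins drop right into the sockets, and last lay both remote controls flat in the tray, buttons up. Leave the controller, cup, coasters and chrome clip where they are.

Things in the scene. Friction and masses are not known exactly. Their poses are not given: they have to be found in the camera images.
- dock: Black charging dock fixed on the unit: base plate 200 x 200 mm, 12 mm thick, origin at the centre of its underside, z up. Four bays run along its x axis, side by side along y (centres at y = -72, -24, 24, 72 mm), each marked by a green strip. At both ends of each bay stands a chrome spring clip; grey pillars with sockets stand at its corners.
- dock_socket (a point): Mouth of the socket at the dock's +x +y corner, x = y = 84 mm, 50 mm above the dock's underside. Like it at all four corners (x, y = +/-84 mm): a grey 28 mm square pillar 50 mm high with a 14 mm square socket, 16 mm deep, in its top.
- bay0 (a point): Centre of bay 0 (y = -72 mm) on the base plate's top face, where the centre of a seated pack's underside comes to lie; axes as the dock's. Grey ridges between the bays (11 mm high, only 27 to 48 mm from the middle along x) guide a pack sideways with 2 mm play; beside the bay's middle there is free room for fingers.
- bay1 (a point): Centre of bay 1 (y = -24 mm), like bay 0. A pack set in a bay stops on the noses of its two clips, about 13 mm too high; pressed straight down (about 8 to 15 N in all) it spreads both clips, then drops onto the base plate and the noses close over its ends.
- bay2 (a point): Centre of bay 2 (y = 24 mm), like bay 0
- bay3 (a point): Centre of bay 3 (y = 72 mm), like bay 0
- clip_nose (a point): Rounded nose (8 mm thick) of the clip at the +x end of bay 3, 56 mm from the bay's middle and 31 mm above the dock's underside; all eight clips are alike, facing each other in pairs. A clip hinges outward at its foot against a spring, about 500 N/m at the nose; top edge about 43 mm above the dock's underside.
- pack0: White battery pack with brass ends (may be absent): 116 mm long (x, tip to tip), 22 mm wide (y), 26 mm high (z); both ends are alike, 45 degree wedges with the tip at mid-height; the plain middle is 90 mm long. Blue strip on top. About 140 g. Origin at the centre of its underside, z up. Lies flat, blue strip up, on the robot's left.
- pack1: White battery pack with brass ends (may be absent): 116 mm long (x, tip to tip), 22 mm wide (y), 26 mm high (z); both ends are alike, 45 degree wedges with the tip at mid-height; the plain middle is 90 mm long. Blue strip on top. About 140 g. Origin at the centre of its underside, z up. Lies flat, blue strip up, on the robot's left.
- pack2: White battery pack with brass ends (may be absent): 116 mm long (x, tip to tip), 22 mm wide (y), 26 mm high (z); both ends are alike, 45 degree wedges with the tip at mid-height; the plain middle is 90 mm long. Blue strip on top. About 140 g. Origin at the centre of its underside, z up. Lies flat, blue strip up, on the robot's left.
- pack3: White battery pack with brass ends (may be absent): 116 mm long (x, tip to tip), 22 mm wide (y), 26 mm high (z); both ends are alike, 45 degree wedges with the tip at mid-height; the plain middle is 90 mm long. Blue strip on top. About 140 g. Origin at the centre of its underside, z up. Lies flat, blue strip up, on the robot's left.
- tray: White square tray, about 400 g, standing on four steel pins (10 mm thick, round tips) under its corners at x, y = +/-84 mm. Origin at the middle, level with the pin tips, z up. Floor plate 200 x 200 mm from z = 14 to 19 mm, rim 3 mm thick up to 29 mm. Stacked on the dock the plate rests on the pillars and the origin is over the dock's centre, 36 mm above its underside.
- tray_grip (a point): Middle of the tray's orange upright grip, 46 mm above the tray's origin. The grip is 60 mm long (tray's x), 12 mm thick (y) and reaches from z = 19 to 59 mm. On either side of it is a compartment 90 mm wide (its middle at y = +/-51 mm) and 194 mm long.
- remote: Grey remote control, 150 mm long (x), 40 mm wide (y), 22 mm high (z), about 130 g, buttons up. Origin at the centre of its underside, z up.
- mini_remote: Small black remote control, 120 mm long (x), 36 mm wide (y), 20 mm high (z), about 90 g, buttons up. Origin at the centre of its underside, z up.
- controller: Bystander: grey game controller about 100 x 160 x 35 mm, leave alone
- cup: Bystander: white ceramic cup, 76 mm wide, 75 mm high, leave alone
- coasters: Bystander: round black coaster set, 104 mm wide, 30 mm high, leave alone
- bag_clip: Bystander: chrome spring clip, 70 x 22 x 20 mm, lying between tray, dock and cup, leave alone
Things that resemble listed ones, but are neither listed nor needed, are in the scene too. What is shaped like the mini_remote but red or turquoise is not meant. Leave any green or purple look-alike of the pack1 alone.

How it is judged:
By the outcome, as a careful person would: the job done as asked, in the order asked, and still so for the second after the job is handed in, with the robot touching nothing.
Of pack0, pack1, pack2, pack3 only 2 to 4 are there at a start; the rules pass over those that are not, and their reading is None.
At some moment in a run one of pack0, pack1, pack2, pack3, remote, mini_remote may be knocked a few centimetres aside while the robot is not near it.
It also fails if it takes over 210 s, if anything falls off the work surface, if the arm or the gripper's body presses on something with over 40 N, if the wrist force passes 120 N, or if a joint passes its speed limit or range.

## Working session

There is one attempt and no reset: what is moved stays moved. The work goes in short steps, Python scripts to look and compute and a shell command to move; the robot and the scene stay as the last step left them, time stands still between calls to the robot, and variables do not carry over. Pictures are saved under pics/ and viewed, and the job is handed in when it is done.

```bash
ls; mkdir -p pics; python3 - <<'E'
from plant import state, vision
import cv2
s=state(); print({k:s[k] for k in ['t','position','eef_rot','wrist_force','gripper_width']})
for n in ['scene','top','wrist']:
    c=vision.capture(n); cv2.imwrite(f'pics/{n}0.png',c['image'][...,::-1])
    print(n,c['fx'],c['cx'],c['cy'],c.get('tvec'),c.get('rvec'),c.get('tool_from_camera'))
E
```

```text
pics
{'t': 0.0, 'position': array([ 0.23404632, -0.46911993,  0.20324846]), 'eef_rot': array([ 0.60074632,  0.37237468,  0.60193101, -0.37164502]), 'wrist_force': array([ 0.30412211,  0.91146206, -0.29820663]), 'gripper_width': 0.0853494048768883}
scene 520.2948034619619 314.4555739500725 240.12183637311966 [-0.20936717 -0.23442851  1.602448  ] [ 1.83053033  1.40196493 -0.69973511] None
top 460.08548764244597 323.66085536669084 238.81787540136898 [0.04174992 0.5203932  1.16792107] [ 2.15250865 -2.11036393  0.18670439] None
wrist 371.64829954431775 321.6605411477628 239.00363253292616 None None [[-1.28502945e-03 -3.27249176e-01  9.44937207e-01 -1.70884188e-01]
 [ 7.37596079e-04 -9.44938041e-01 -3.27248461e-01  8.38456864e-02]
 [ 9.99998902e-01  2.76458068e-04  1.45565092e-03 -5.05648243e-04]
 [ 0.00000000e+00  0.00000000e+00  0.00000000e+00  1.00000000e+00]]
```

View pics/top0.png

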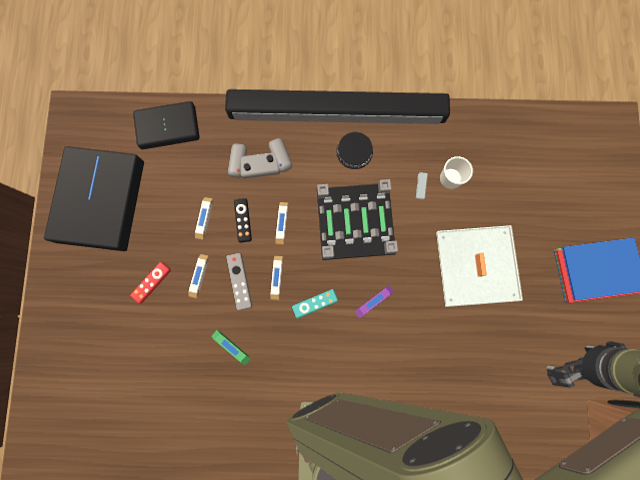

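View pics/scene0.png

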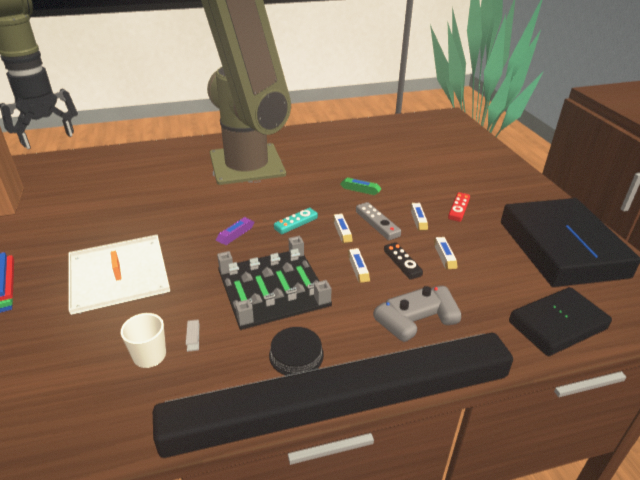

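View pics/wrist0.png

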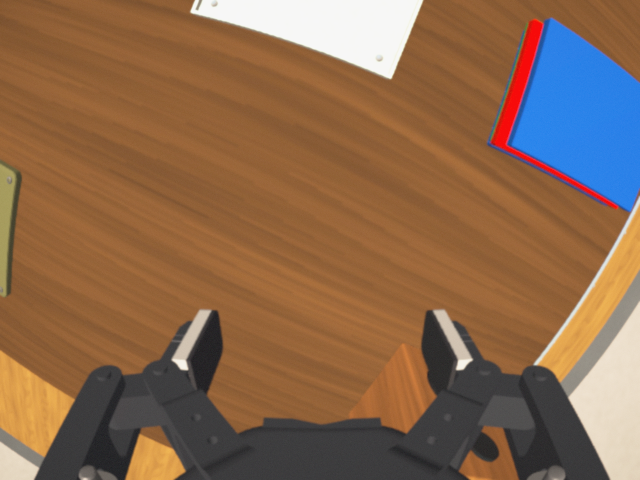

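Top view: four white packs with brass ends at (203,218), (281,222), (198,276) and (276,277). The black mini remote is at (242,220), the grey remote at (238,280), the dock at (356,221) and the tray at (480,265). The look-alikes are red (150,283), turquoise (315,303), purple (374,301) and green (230,347).

```bash
cat > h.py <<'E'
import numpy as np, cv2
from scipy.spatial.transform import Rotation as R
from plant import state, vision, boxes_of, regions_of
def q2R(q): return R.from_quat([q[1],q[2],q[3],q[0]]).as_matrix()
def cloud(cam):
    s=state(); c=vision.capture(cam); d=c['depth'].astype(float)
    v,u=np.mgrid[0:480,0:640].astype(float)
    x=(u-c['cx'])/c['fx']; y=(v-c['cy'])/c['fy']
    if 'tool_from_camera' in c:
        r=np.hypot(x,y)+1e-12; 
        k=np.tan(np.minimum(r,1.5))/r; x=x*k; y=y*k
        P=np.stack([x*d,y*d,d],-1); T=np.array(c['tool_from_camera'])
        P=P@T[:3,:3].T+T[:3,3]
        P=P@q2R(s['eef_rot']).T+s['position']
        P[np.arctan(np.hypot(x,y))>1.3]=np.nan
    else:
        M=cv2.Rodrigues(np.array(c['rvec'],float))[0]
        P=(np.stack([x*d,y*d,d],-1)-np.array(c['tvec']))@M
    P[d<=0]=np.nan
    return c,P
def rect(pts):
    (cx,cy),(w,h),a=cv2.minAreaRect((pts[:,:2]*1000).astype(np.float32))
    if w<h: w,h=h,w; a+=90
    a=(a+90)%180-90
    if a<-45: a+=180   # long-axis yaw in -45..135
    return np.array([cx,cy]),w,h,a
def find(cam,name,P,zmin,zmax):
    out=[]
    for r in regions_of(cam,name):
        m=r['pixels']; p=P[m]; p=p[~np.isnan(p[:,0])]
        p=p[(p[:,2]>zmin)&(p[:,2]<zmax)]
        if len(p)<20: continue
        c,w,h,a=rect(p); vv,uu=np.nonzero(m)
        out.append((round(r['score'],2),(int(uu.mean()),int(vv.mean())),c.round(1),round(w,1),round(h,1),round(a,1),round(np.median(p[:,2])*1000,1)))
    return out
def tool():
    s=state(); M=q2R(s['eef_rot']); 
    print('t',round(s['t'],2),'tcp mm',(s['position']*1000).round(1),'F',np.array(s['wrist_force']).round(1),'w',round(s['gripper_width']*1000,1))
    print('tool axes x,y,z (cols):',M.round(3).tolist()); return s,M
def goto(x,y,z,yaw=None):
    """print tool shift cm (position in mm); yaw = desired direction (deg) of jaw axis (tool z) in the world, mod 180"""
    s,M=tool(); d=M.T@(np.array([x,y,z])-s['position']*1000)/10
    print('shift cm tool xyz',d.round(2))
    if yaw is not None:
        # target: x=-Z, z=(cos,sin)
        best=None
        for k in (0,180):
            a=np.deg2rad(yaw+k); X=np.array([0,0,-1.]);Z=np.array([np.cos(a),np.sin(a),0]);T=np.stack([X,np.cross(Z,X),Z],1)
            rv=R.from_matrix(M.T@T).as_rotvec()
            if best is None or np.linalg.norm(rv)<np.linalg.norm(best): best=rv
            print('  rotvec',rv.round(3))
E
python3 - <<'E'
from h import *
tool()
c,P=cloud('top')
for n,z0,z1 in [('pack0',.02,.04),('remote',.015,.04),('mini_remote',.012,.04),('tray',.024,.04),('tray_grip',.03,.09),('dock',.003,.02),('dock',.04,.06),('bay0',0,.1),('clip_nose',0,.1)]:
    print(n); [print('  ',*o) for o in find('top',n,P,z0,z1)]
for n in ['dock_socket','bay0','clip_nose','tray_grip','dock','tray']:
    print(n,[(round(b['score'],2),(np.array(b['location'])*1000).round(1)) for b in boxes_of('top',n)])
E
```

```text
t 0.15 tcp mm [ 234.1 -469.3  203.5] F [-0.2  0.  -0.4] w 85.4
tool axes x,y,z (cols): [[-0.001, 0.895, 0.446], [0.001, 0.446, -0.895], [-1.0, -0.0, -0.001]]
pack0
   0.89 (197, 275) [420.6 384.3] 108.8 24.3 -12.9 26.4
   0.86 (229, 346) [236.1 288.9] 108.0 23.1 52.2 26.3
   0.84 (373, 300) [360.1 -81.9] 110.8 22.1 128.0 26.2
   0.8 (281, 222) [566.9 168.3] 107.7 23.1 -3.6 26.9
   0.67 (202, 217) [575.8 380.8] 107.2 23.1 -9.1 26.4
   0.65 (275, 276) [417.8 176.9] 109.1 22.0 -3.4 26.2
remote
   0.88 (238, 280) [407. 276.] 149.1 40.6 14.4 22.5
   0.61 (355, 220) [578.6 -33.2] 197.5 197.2 95.3 17.8
mini_remote
   0.94 (314, 303) [352.8  72.9] 119.5 35.9 113.7 20.6
   0.6 (149, 281) [400.  511.5] 118.7 38.3 -39.2 20.4
   0.59 (242, 219) [573.1 274.9] 119.6 36.4 9.2 20.6
tray
   0.9 (478, 265) [ 461.6 -360. ] 203.3 200.5 95.5 28.0
tray_grip
   0.87 (478, 265) [ 461.4 -359. ] 201.0 197.0 96.3 45.4
dock
   0.82 (355, 220) [583.9 -32.8] 213.2 202.1 6.6 12.7
   0.46 (478, 265) [ 461.9 -359.6] 200.1 194.8 95.5 18.0
dock
   0.82 (355, 220) [579.9 -33.7] 198.0 196.4 5.6 49.2
   0.46 (478, 265) [ 461.  -359.1] 59.5 14.7 7.4 56.3
bay0
   0.82 (355, 220) [579.1 -34. ] 205.7 205.6 6.0 13.4
clip_nose
dock_socket [(0.87, array([573.6, -41.8,   7.8]))]
bay0 [(0.96, array([578. , -35.4,  10.5])), (0.41, array([773.7, -28.2,  28.9]))]
clip_nose []
tray_grip [(0.61, array([ 461.9, -357.8,   21.6]))]
dock [(0.8, array([575.9, -34.8,  11.1]))]
tray [(0.64, array([ 458.6, -356.6,   16.4]))]
```

```bash
python3 -m inch '[[[0,2,-2],[0.1,0,0],100],[[0,2,-2.5],[0.1,0,0],100],[[0,1.5,-3],[0.1,0,0],100],[[0,1,-3],[0.1,0,0],100],[[0,1,-3.5],[0.12,0,0],100],[[0,1,-3.5],[0,0,0],100]]' 60; python3 - <<'E'
from h import *
s,M=tool(); print(s['joint_pos'].round(3))
goto(418,177,160,86.6)
E
```

```text
t: 1.45
position: [0.2839, -0.2775, 0.2041]
eef_rot: [-0.485, -0.515, -0.485, 0.515]
wrist_force: [1.0, -0.3, 0.3]
gripper_width: 0.052
t 1.45 tcp mm [ 283.9 -277.5  204.1] F [ 1.  -0.3  0.3] w 52.0
tool axes x,y,z (cols): [[-0.0, 0.998, -0.06], [0.0, -0.06, -0.998], [-1.0, -0.0, -0.0]]
[-0.774  0.041 -0.407  1.124 -0.     2.428]
t 1.45 tcp mm [ 283.9 -277.5  204.1] F [ 1.  -0.3  0.3] w 52.0
tool axes x,y,z (cols): [[-0.0, 0.998, -0.06], [0.0, -0.06, -0.998], [-1.0, -0.0, -0.0]]
shift cm tool xyz [  4.41  10.65 -46.18]
  rotvec [3.141 0.    0.   ]
  rotvec [-0.001 -0.     0.   ]
```

```bash
python3 -m inch '[[[0,0,0],[-0.12,0,0],100],[[0,0,0],[-0.12,0,0],100],[[0,0,0],[-0.12,0,0],100],[[0,0,0],[-0.12,0,0],100],[[0,0,0],[-0.12,0,0],100],[[0,0,0],[-0.12,0,0],100],[[0,0,0],[-0.12,0,0],100],[[0,0,0],[-0.12,0,0],100],[[0,0,0],[-0.12,0,0],100],[[0,0,0],[-0.12,0,0],100],[[0,0,0],[-0.12,0,0],100],[[0,0,0],[-0.12,0,0],100]]' >/dev/null;  python3 -m inch '[[[0,0,0],[-0.12,0,0],100],[[0,0,0],[-0.12,0,0],100],[[0,0,0],[-0.12,0,0],100],[[0,0,0],[-0.12,0,0],100],[[0,0,0],[-0.12,0,0],100],[[0,0,0],[-0.12,0,0],100],[[0,0,0],[-0.12,0,0],100],[[0,0,0],[-0.12,0,0],100],[[0,0,0],[-0.12,0,0],100],[[0,0,0],[-0.12,0,0],100],[[0,0,0],[-0.12,0,0],100],[[0,0,0],[-0.12,0,0],100]]' >/dev/null; python3 -m inch '[[[0,0,0],[-0.12,0,0],100],[[0,0,0],[-0.12,0,0],100],[[0,0,3],[0,0,0],100],[[0,0,4],[0,0,0],100],[[0,0,4],[0,0,0],100],[[0,0,4],[0,0,0],100],[[0,0,4],[0,0,0],100]]'; python3 - <<'E'
from h import *
s,M=tool(); print(s['joint_pos'].round(3))
goto(418,177,160,86.6)
c,P=cloud('wrist'); cv2.imwrite('pics/w1.png',c['image'][...,::-1])
E
```

```text
t: 4.03
position: [0.2987, -0.0882, 0.2043]
eef_rot: [0.519, -0.48, 0.519, 0.48]
wrist_force: [2.6, 0.0, -0.1]
gripper_width: 0.0522
t 4.03 tcp mm [298.7 -88.2 204.3] F [ 2.6  0.  -0.1] w 52.2
tool axes x,y,z (cols): [[0.001, -0.997, 0.078], [-0.0, 0.078, 0.997], [-1.0, -0.001, 0.0]]
[-0.287 -0.113 -0.552  1.131  0.    -0.209]
t 4.03 tcp mm [298.7 -88.2 204.3] F [ 2.6  0.  -0.1] w 52.2
tool axes x,y,z (cols): [[0.001, -0.997, 0.078], [-0.0, 0.078, 0.997], [-1.0, -0.001, 0.0]]
shift cm tool xyz [ 4.44 -9.81 27.37]
  rotvec [-0.019 -0.     0.001]
  rotvec [3.123e+00 2.000e-03 0.000e+00]
```

```bash
python3 -m inch '[[[0,-1,3],[-0.019,0,0],100],[[0,-1,4],[0,0,0],100],[[0.5,-1.2,4],[0,0,0],100],[[1,-1.2,4],[0,0,0],100],[[1,-1.2,4],[0,0,0],100],[[1,-1.2,3.5],[0,0,0],100],[[0.9,-1.5,2.5],[0,0,0],100],[[0,-1.5,2],[0,0,0],100],[[0,0,0],[0,0,0],100],[[0,0,0],[0,0,0],100]]'; python3 - <<'E'
from h import *
goto(418,177,160,86.6)
c,P=cloud('wrist'); cv2.imwrite('pics/w1.png',c['image'][...,::-1])
[print(o) for o in find('wrist','pack0',P,.02,.035)]
c,P=cloud('top')
[print(o) for o in find('top','pack0',P,.02,.035)]
E
```

```text
t: 4.92
position: [0.4125, 0.172, 0.1604]
eef_rot: [0.514, -0.486, 0.514, 0.486]
wrist_force: [-0.3, -1.3, 0.3]
gripper_width: 0.052
t 4.92 tcp mm [412.5 172.  160.4] F [-0.3 -1.3  0.3] w 52.0
tool axes x,y,z (cols): [[-0.0, -0.998, 0.056], [-0.0, 0.056, 0.998], [-1.0, 0.0, -0.0]]
shift cm tool xyz [ 0.04 -0.52  0.53]
  rotvec [ 0.004 -0.    -0.   ]
  rotvec [-3.138e+00  1.000e-03 -1.000e-03]
(0.93, (325, 349), array([563.8, 167. ]), 102.7, 22.0, -4.4, np.float64(27.2))
(0.91, (459, 24), array([242.9, 297.9]), 76.4, 23.7, 51.6, np.float64(26.8))
(0.88, (69, 176), array([359.4, -84.6]), 104.6, 23.2, 128.4, np.float64(27.4))
(0.77, (535, 208), array([416.8, 383. ]), 105.5, 24.7, -12.7, np.float64(26.6))
(0.72, (514, 332), array([564.7, 380.6]), 86.2, 24.1, -9.0, np.float64(26.7))
(0.65, (325, 213), array([416.9, 174.9]), 106.7, 22.7, -3.1, np.float64(27.2))
(0.92, (281, 222), array([566.8, 168.3]), 105.2, 22.1, -4.0, np.float64(26.1))
(0.81, (373, 300), array([361.3, -83. ]), 104.7, 22.0, 127.7, np.float64(26.2))
(0.68, (205, 207), array([603.1, 376.2]), 50.9, 22.6, -8.6, np.float64(26.6))
(0.58, (195, 282), array([407.3, 388.2]), 86.5, 23.8, -11.0, np.float64(26.4))
```

View pics/w1.png

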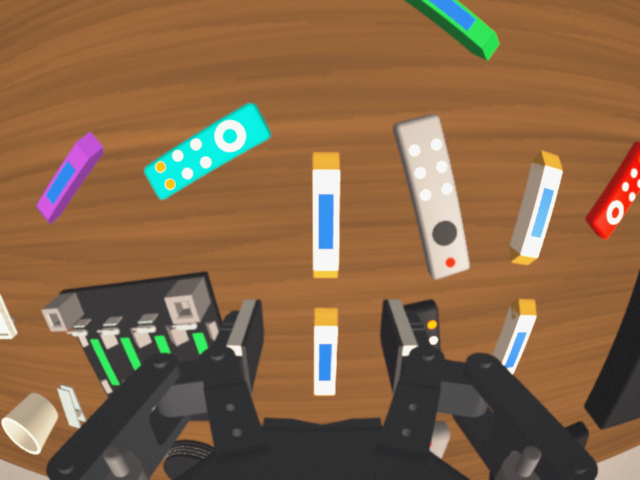

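Packs match the top view within 2 mm. The one under the gripper at (325,213) has brass ends and a white body, so it is a real pack. I'll grasp it.

```bash
python3 -m inch '[[[2,-0.46,0.38],[0,0,0],100],[[3,0,0],[0,0,0],100],[[3,0,0],[0,0,0],100],[[3,0,0],[0,0,0],100],[[2.5,0,0],[0,0,0],100],[[1.5,0,0],[0,0,0],100],[[0.7,0,0],[0,0,0],100],[[0,0,0],[0,0,0],100],[[0,0,0],[0,0,0],230],[[0,0,0],[0,0,0],230],[[0,0,0],[0,0,0],230],[[0,0,0],[0,0,0],230]]' 80; python3 -m inch '[[[0,0,0],[0,0,0],230],[[0,0,0],[0,0,0],230],[[-1,0,0],[0,0,0],230],[[-2,0,0],[0,0,0],230]]'
```

```text
t: 6.12
position: [0.4178, 0.1753, 0.0049]
eef_rot: [0.515, -0.486, 0.513, 0.485]
wrist_force: [-1.0, 0.2, 0.2]
gripper_width: 0.0085
t: 6.45
position: [0.4146, 0.1741, 0.0325]
eef_rot: [0.513, -0.485, 0.516, 0.486]
wrist_force: [-1.7, -0.4, 0.3]
gripper_width: 0.0084
```

```bash
python3 - <<'E'
from h import *
tool()
c,P=cloud('wrist'); cv2.imwrite('pics/w2.png',c['image'][...,::-1])
[print(o) for o in find('wrist','pack0',P,.005,.035)]
c,P=cloud('top'); cv2.imwrite('pics/t2.png',c['image'][...,::-1])
E
```

```text
t 6.45 tcp mm [414.6 174.1  32.5] F [-1.7 -0.4  0.3] w 8.4
tool axes x,y,z (cols): [[-0.004, -0.998, 0.057], [-0.002, 0.057, 0.998], [-1.0, 0.004, -0.002]]
(0.97, (323, 409), array([514.9, 170. ]), 20.4, 14.3, 87.1, np.float64(20.4))
(0.95, (323, 251), array([417.3, 174.9]), 116.4, 22.2, -3.2, np.float64(27.1))
(0.79, (613, 257), array([417.4, 382.8]), 116.3, 25.4, -12.2, np.float64(21.3))
(0.74, (557, 12), array([260.3, 319.1]), 33.1, 23.6, 54.3, np.float64(18.7))
(0.69, (573, 401), array([557.3, 381.5]), 81.3, 24.3, -9.5, np.float64(22.3))
(0.63, (4, 178), array([341.2, -45. ]), 34.0, 11.2, -32.9, np.float64(12.6))
```

View pics/w2.png

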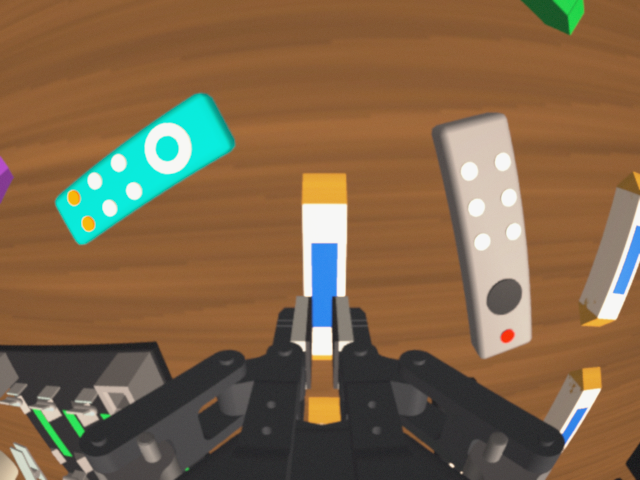

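View pics/t2.png

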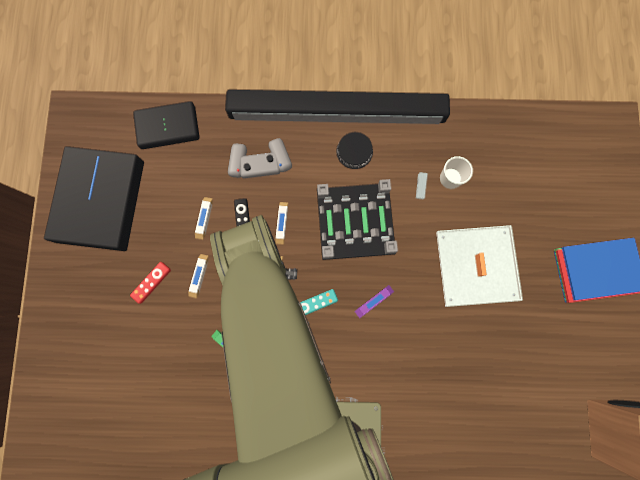

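```bash
python3 - <<'E'
from h import *
s,M=tool()
c,P=cloud('wrist')
for u,v in [(300,305),(345,305),(302,340),(342,340),(302,380),(325,190),(325,290),(325,340),(325,405),(290,320)]:
    p=P[v,u]; print((u,v),(p*1000).round(1),'tool',((p-s['position'])@M*1000).round(1))
cv2.imwrite('pics/w3.png',cv2.resize(c['image'][150:450,200:450,::-1],(750,900))[:600] )
cv2.imwrite('pics/w3.png',cv2.resize(c['image'][260:440,230:430,::-1],(660,594)))
E
```

```text
t 6.6 tcp mm [418.2 175.6  34.9] F [ 0.1 -0.3 -0.3] w 8.5
tool axes x,y,z (cols): [[0.003, -0.998, 0.057], [0.001, 0.057, 0.998], [-1.0, -0.003, 0.002]]
(300, 305) [405.3 167.7  75.9] tool [-41.1  12.2  -8.6]
(345, 305) [406.8 185.6  75.1] tool [-40.2  11.8   9.4]
(302, 340) [405.7 169.6 100.1] tool [-65.3  11.9  -6.6]
(342, 340) [406.6 183.2  99.9] tool [-65.1  11.8   7.1]
(302, 380) [415.3 169.2 110.1] tool [-75.2   2.3  -6.4]
(325, 190) [370.3 180.   24.6] tool [10.2 48.1  1.6]
(325, 290) [423.8 177.1  27.8] tool [ 7.1 -5.5  1.8]
(325, 340) [457.2 175.3  26.6] tool [  8.4 -39.    2. ]
(325, 405) [515.3 172.3  21.9] tool [ 13.3 -97.1   2.3]
(290, 320) [409.9 163.5  79.6] tool [-44.8   7.4 -12.5]
```

View pics/w3.png

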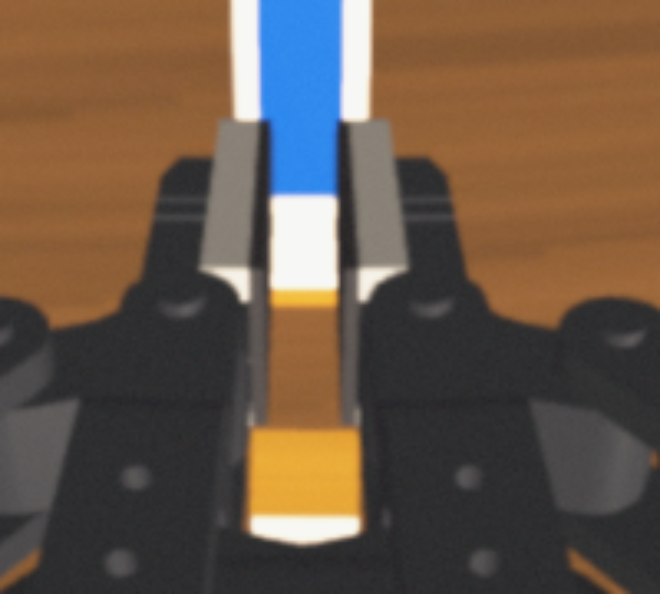

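```bash
python3 - <<'E'
from h import *
s,M=tool()
c,P=cloud('wrist')
T=(P-s['position'])@M*1000
for v in range(290,345,3): print(v, T[v,300].round(0),T[v,304].round(0),T[v,345].round(0), T[v,290].round(0))
E
```

```text
t 6.65 tcp mm [417.3 175.2  34.1] F [-0.6 -0.2 -0.1] w 8.4
tool axes x,y,z (cols): [[0.002, -0.998, 0.057], [0.001, 0.057, 0.998], [-1.0, -0.002, 0.001]]
290 [ 34. -19. -13.] [ 7. -5. -9.] [ 31. -18.  14.] [ 33. -19. -20.]
293 [ 33. -21. -13.] [  8.  -8. -10.] [ 32. -20.  14.] [ 34. -21. -20.]
296 [-32.  12.  -9.] [-32.  12.  -7.] [-31.  11.  10.] [ 34. -24. -20.]
299 [-35.  11.  -9.] [-36.  12.  -7.] [-35.  12.  10.] [ 33. -25. -20.]
302 [-37.  11.  -9.] [-38.  12.  -7.] [-38.  12.  10.] [ 34. -28. -20.]
305 [-39.  11.  -9.] [-41.  12.  -7.] [-39.  11.  10.] [ 32. -29. -20.]
308 [-43.  12.  -8.] [-42.  11.  -7.] [-41.  11.   9.] [-34.   7. -13.]
311 [-44.  11.  -8.] [-44.  11.  -7.] [-45.  12.   9.] [-39.   8. -13.]
314 [nan nan nan] [-47.  12.  -7.] [-46.  11.   9.] [-41.   8. -13.]
317 [-50.  12.  -8.] [-50.  12.  -7.] [-50.  12.   9.] [-43.   8. -13.]
320 [-52.  12.  -8.] [-52.  12.  -6.] [-51.  12.   9.] [-46.   8. -12.]
323 [-53.  11.  -8.] [-53.  11.  -6.] [-54.  12.   9.] [-49.   8. -12.]
326 [-55.  11.  -8.] [-55.  11.  -6.] [-56.  12.   9.] [-50.   8. -12.]
329 [-57.  11.  -8.] [-57.  11.  -6.] [-58.  12.   8.] [-51.   7. -12.]
332 [-61.  12.  -7.] [-59.  11.  -6.] [-60.  12.   8.] [-53.   7. -12.]
335 [-61.  11.  -8.] [-62.  12.  -6.] [-62.  12.   8.] [-56.   8. -12.]
338 [-64.  12.  -7.] [-64.  12.  -6.] [-63.  11.   8.] [-58.   8. -11.]
341 [-65.  12.  -7.] [-66.  12.  -6.] [-65.  11.   8.] [-66.  12. -11.]
344 [-66.  11.  -7.] [-66.  11.  -6.] [-66.  11.   8.] [-69.  13. -10.]
```

The reported TCP went to 5 mm, but the depth image puts the real pad tips about 32 mm behind it, at tool x ≈ -32. The fingers therefore shut above the pack, which has not moved. I'll go about 32 mm lower in slow steps and watch the force.

```bash
python3 -m inch '[[[0,0,0],[0,0,0],100],[[0,0,0],[0,0,0],100],[[0,0,0],[0,0,0],100],[[1.5,0,0],[0,0,0],100],[[1.5,0,0],[0,0,0],100],[[1,0,0],[0,0,0],100],[[0.5,0,0],[0,0,0],100],[[0.5,0,0],[0,0,0],100],[[0.3,0,0],[0,0,0],100],[[0.2,0,0],[0,0,0],100],[[0,0,0],[0,0,0],100]]' 80;  python3 - <<'E'
from h import *
s,M=tool()
c,P=cloud('wrist'); cv2.imwrite('pics/w4.png',c['image'][...,::-1])
T=(P-s['position'])@M*1000
for u in (262,265,268,272,375,380,385):
  i=[v for v in range(200,400) if abs(T[v,u,1]-11)<4 and T[v,u,0]<-20]
  if i: print(u,i[0],T[i[0],u].round(0),(P[i[0],u]*1000).round(0))
E
```

```text
t: 7.62
position: [0.4168, 0.1749, -0.0213]
eef_rot: [0.514, -0.485, 0.514, 0.485]
wrist_force: [0.6, 0.7, -0.8]
gripper_width: 0.0518
t 7.62 tcp mm [416.8 174.9 -21.3] F [ 0.6  0.7 -0.8] w 51.8
tool axes x,y,z (cols): [[-0.0, -0.998, 0.058], [-0.0, 0.058, 0.998], [-1.0, 0.0, -0.0]]
262 279 [-22.  15. -27.] [401. 149.   1.]
265 279 [-22.  15. -25.] [401. 151.   1.]
268 280 [-22.  14. -24.] [401. 152.   1.]
272 279 [-22.  15. -22.] [401. 154.   1.]
375 279 [-22.  14.  24.] [404. 200.   0.]
380 279 [-22.  15.  26.] [404. 202.   0.]
385 279 [-22.  15.  28.] [404. 204.   1.]
```

View pics/w4.png

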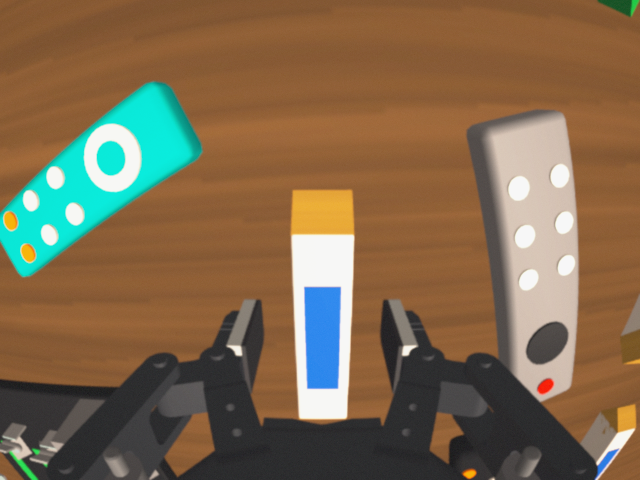

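```bash
python3 -m inch '[[[0.4,0,0],[0,0,0],100],[[0.2,0,0],[0,0,0],100],[[0,0,0],[0,0,0],230],[[0,0,0],[0,0,0],230],[[0,0,0],[0,0,0],230],[[0,0,0],[0,0,0],230],[[0,0,0],[0,0,0],230]]' 80;  python3 - <<'E'
from h import *
s,M=tool()
c,P=cloud('wrist'); cv2.imwrite('pics/w5.png',c['image'][...,::-1])
T=(P-s['position'])@M*1000
for u in (285,290,295,345,350,355,360):
  i=[v for v in range(200,400) if abs(T[v,u,1]-11)<3 and T[v,u,0]<-22]
  if i: print(u,i[0],T[i[0],u].round(0),(P[i[0],u]*1000).round(0))
E
```

```text
t: 8.25
position: [0.4168, 0.175, -0.0269]
eef_rot: [0.514, -0.485, 0.514, 0.485]
wrist_force: [-1.3, 0.5, 4.8]
gripper_width: 0.0203
t 8.25 tcp mm [416.8 175.  -26.9] F [-1.3  0.5  4.8] w 20.3
tool axes x,y,z (cols): [[0.0, -0.998, 0.057], [0.0, 0.057, 0.998], [-1.0, -0.0, 0.0]]
285 287 [-29.  14. -16.] [402. 160.   2.]
290 287 [-28.  14. -14.] [402. 162.   1.]
295 318 [-54.  14. -10.] [403. 166.  27.]
345 318 [-53.  14.   9.] [404. 184.  27.]
350 317 [-53.  14.  11.] [404. 186.  26.]
355 288 [-29.  14.  14.] [404. 190.   2.]
360 287 [-28.  14.  17.] [404. 192.   1.]
```

View pics/w5.png

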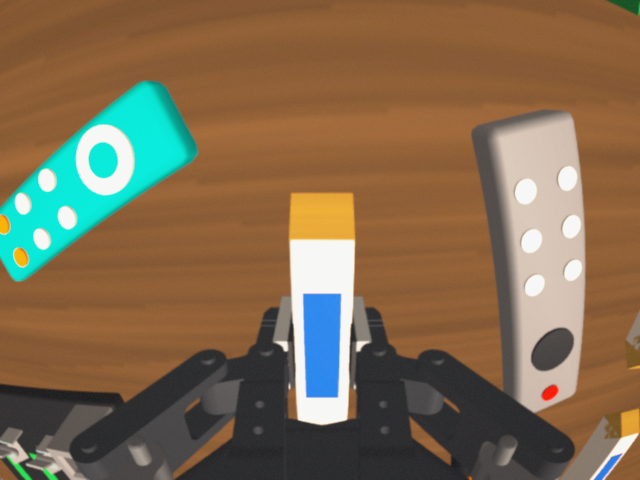

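```bash
python3 -m inch '[[[-2,0,0],[0,0,0],230],[[-4,0,0],[0,0,0],230],[[-4,0,0],[0,0,0],230],[[-4,-1,-2],[0,0,0],230],[[-1,-2,-3],[0,0,0],230],[[0,-2.5,-3.2],[0,0,0],230],[[0,-2.5,-3],[0,0,0],230],[[0,-1,-2],[0,0,0],230],[[0,0,0],[-0.08,0,0],230],[[0,0,0],[-0.075,0,0],230],[[0,0,0],[0,0,0],230]]';  python3 - <<'E'
from h import *
s,M=tool()
c,P=cloud('wrist'); cv2.imwrite('pics/w6.png',c['image'][...,::-1])
for n,z0,z1 in [('dock',.042,.06),('dock',.0,.06)]:
    print(n); [print('  ',*o) for o in find('wrist',n,P,z0,z1)]
np.save('P6.npy',P)
E
```

```text
t: 9.22
position: [0.4979, 0.039, 0.1185]
eef_rot: [0.475, -0.523, 0.475, 0.524]
wrist_force: [-0.0, -0.2, -1.6]
gripper_width: 0.0209
t 9.22 tcp mm [497.9  39.  118.5] F [-0.  -0.2 -1.6] w 20.9
tool axes x,y,z (cols): [[-0.001, -0.995, -0.097], [-0.0, -0.097, 0.995], [-1.0, 0.001, 0.0]]
dock
   0.65 (198, 267) [571.7 -68.7] 180.8 131.7 6.0 50.1
dock
   0.65 (198, 267) [572.5 -40.7] 200.0 197.1 3.0 13.6
```

View pics/w6.png

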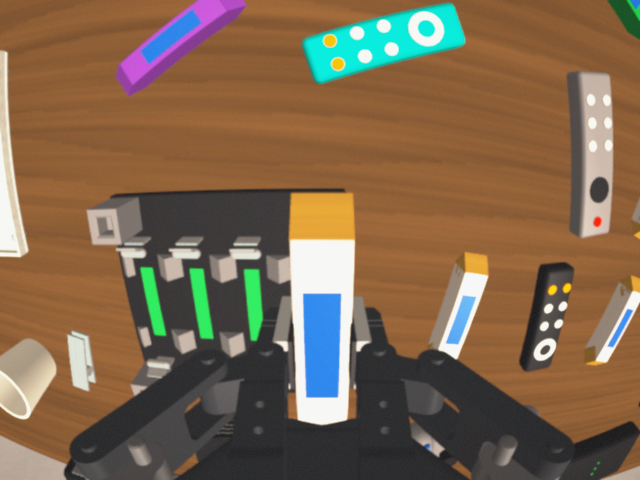

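```bash
cat >> h.py <<'E'
def strips(cam,show=True):
    c,P=cloud(cam); im=c['image'].astype(int)
    m=(im[...,1]>150)&(im[...,0]<110)&(im[...,2]<140)
    n,l,st,ce=cv2.connectedComponentsWithStats(m.astype(np.uint8))
    res=[]
    for i in range(1,n):
        if st[i,4]<60: continue
        p=P[l==i]; p=p[~np.isnan(p[:,0])]
        p=p[(abs(p[:,2]-.012)<.006)]
        if len(p)<40: continue
        cc,w,h,a=rect(p); res.append(cc); print(cam,ce[i].round(0),cc.round(1),'med',(np.median(p,0)*1000).round(1),round(w,1),round(h,1),round(a,1))
    return c,P
E
python3 - <<'E'
from h import *
strips('top'); c,P=strips('wrist')
s,M=tool(); T=(P-s['position'])@M*1000
# held pack: top face points
m=(abs(T[...,2])<16)&(T[...,0]>-60)&(T[...,0]<-45)&(abs(T[...,1])<70)
p=T[m]; print(p[:,0].mean()); 
(cx,cy),wh,a=cv2.minAreaRect(p[:,1:].astype(np.float32)); print('held rect in tool y,z',cx,cy,wh,a)
# pillar
m=(P[...,2]>.044)&(P[...,2]<.055)&(P[...,0]>.45)&(P[...,0]<.7)&(P[...,1]<-.08)&(P[...,1]>-.2)
n,l,st,ce=cv2.connectedComponentsWithStats(m.astype(np.uint8))
for i in range(1,n):
    if st[i,4]>60: print(ce[i].round(0),st[i,4],rect(P[l==i]))
E
```

```text
wrist [152. 300.] [ 584.6 -107.4] med [ 581.6 -107.3   13.9] 71.2 14.1 5.5
wrist [200. 302.] [580.  -59.6] med [577.  -59.6  13.8] 72.0 13.7 5.9
wrist [252. 302.] [575.6 -11.7] med [569.4 -12.3  13.8] 71.9 13.1 5.4
t 9.47 tcp mm [497.9  40.1 119. ] F [ 0.5 -0.8 -0.4] w 21.0
tool axes x,y,z (cols): [[-0.0, -0.995, -0.097], [-0.0, -0.097, 0.995], [-1.0, 0.0, -0.0]]
-53.38526938312696
held rect in tool y,z 6.3512725830078125 -0.5237388610839844 (98.52679443359375, 31.853757858276367) 5.565298080444336
[105. 225.] 1067 (array([ 501.32592773, -127.18862915]), 30.22947883605957, 28.484180450439453, 96.4865517616272)
[139. 386.] 204 (array([ 661.99285889, -114.58389282]), 22.610225677490234, 16.38798713684082, 95.61291122436523)
```

```bash
python3 -m inch '[[[0,-2,-0.3],[0,0,0],230],[[0,-3,-0.5],[0,0,0],230],[[2,-2.2,-0.3],[0,0,0],230],[[3,0,0],[0,0,0],230],[[2.5,0,0],[0,0,0],230],[[1.5,0,0],[0,0,0],230],[[0,0,0],[0,0,0],230],[[0,0,0],[0,0,0],230]]';  python3 - <<'E'
from h import *
c,P=strips('wrist'); cv2.imwrite('pics/w7.png',c['image'][...,::-1])
goto(570.5,36.2,0,95.5)
E
```

```text
t: 10.13
position: [0.5698, 0.0361, 0.0284]
eef_rot: [0.474, -0.523, 0.476, 0.524]
wrist_force: [-0.6, 0.2, -1.3]
gripper_width: 0.0202
wrist [158. 269.] [579.5 -59.9] med [576.3 -59.4  13.9] 70.9 14.5 5.6
wrist [235. 270.] [575.3 -11.8] med [571.5 -11.8  13.8] 71.4 13.2 5.6
wrist [ 93. 267.] [ 584.3 -107.4] med [ 581.7 -107.1   13.9] 71.1 14.7 5.7
t 10.18 tcp mm [571.2  36.1  29.7] F [ 1.   0.3 -1.1] w 20.6
tool axes x,y,z (cols): [[0.0, -0.995, -0.097], [-0.0, -0.097, 0.995], [-1.0, -0.0, -0.0]]
shift cm tool xyz [2.97 0.07 0.01]
  rotvec [ 0.002 -0.     0.   ]
  rotvec [-3.14e+00 -1.00e-03 -0.00e+00]
```

View pics/w7.png

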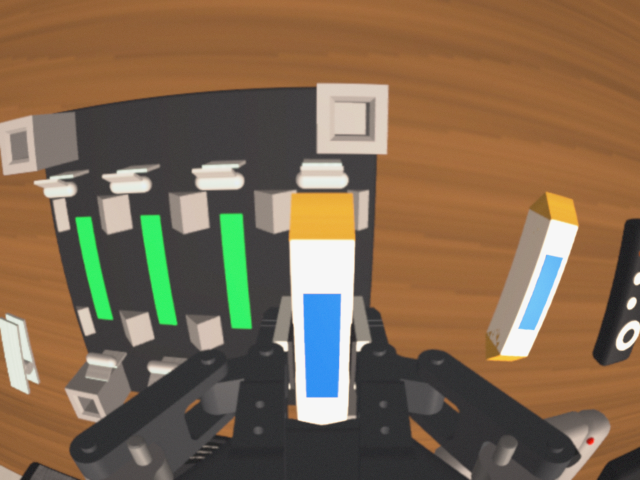

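```bash
python3 -m inch '[[[1.2,0.05,0],[0,0,0],230],[[1.2,0,0],[0,0,0],230],[[0.5,0,0],[0,0,0],230],[[0.3,0,0],[0,0,0],230],[[0.2,0,0],[0,0,0],230]]' 100; python3 -m inch '[[[0.2,0,0],[0,0,0],230],[[0.2,0,0],[0,0,0],230],[[0.2,0,0],[0,0,0],230],[[0.2,0,0],[0,0,0],230]]';python3 -m inch '[[[0.2,0,0],[0,0,0],230],[[0.1,0,0],[0,0,0],230],[[0.1,0,0],[0,0,0],230],[[0,0,0],[0,0,0],230]]'
```

```text
t: 10.6
position: [0.5714, 0.0359, -0.0033]
eef_rot: [-0.476, 0.524, -0.474, -0.523]
wrist_force: [-1.6, -0.5, 8.1]
gripper_width: 0.0201
t: 10.93
position: [0.5712, 0.0358, -0.0114]
eef_rot: [-0.476, 0.524, -0.475, -0.523]
wrist_force: [-2.1, 0.2, -2.5]
gripper_width: 0.0205
t: 11.27
position: [0.5705, 0.0358, -0.0148]
eef_rot: [-0.475, 0.524, -0.475, -0.524]
wrist_force: [-6.0, -0.4, 15.7]
gripper_width: 0.02
```

```bash
python3 -m inch '[[[0,0,0],[0,0,0],145],[[0,0,0],[0,0,0],145],[[0,0,0],[0,0,0],145],[[0,0,0],[0,0,0],145],[[-2,0,0],[0,0,0],145],[[-3,0,0],[0,0,0],145],[[-4,0,0],[0,0,0],145],[[-3,0,0],[0,0,0],100],[[0,2,2],[0,0,0],100],[[0,2,2],[0,0,0],100],[[0,2,1],[0,0,0],100],[[0,0,0],[0,0,0],100]]'; python3 - <<'E'
from h import *
c,P=strips('wrist'); cv2.imwrite('pics/w8.png',c['image'][...,::-1])
[print(o) for o in find('wrist','pack0',P,.02,.05)]
tool()
E
```

```text
t: 12.27
position: [0.5009, 0.0808, 0.1026]
eef_rot: [0.473, -0.523, 0.476, 0.526]
wrist_force: [-0.4, 0.3, -0.1]
gripper_width: 0.0519
wrist [105. 300.] [ 584.6 -107.3] med [ 582.  -107.3   14. ] 71.6 15.0 5.8
wrist [150. 302.] [579.9 -59.8] med [576.9 -59.5  14. ] 71.9 14.5 5.5
wrist [202. 305.] [574.9 -11.8] med [571.9 -11.7  13.9] 71.3 13.9 5.5
(0.93, (619, 8), array([265.9, 322. ]), 27.0, 13.7, 112.6, np.float64(24.5))
(0.85, (598, 326), array([574.6, 377.6]), 104.3, 26.4, -10.2, np.float64(26.5))
(0.85, (118, 39), array([360.2, -85.8]), 104.6, 23.7, 128.0, np.float64(27.3))
(0.67, (427, 287), array([543.2, 167.9]), 60.8, 22.9, -3.6, np.float64(26.8))
(0.65, (630, 208), array([451.1, 374.2]), 36.1, 22.4, -10.7, np.float64(24.0))
t 12.37 tcp mm [505.3  80.  103. ] F [1.4 0.8 0.2] w 52.0
tool axes x,y,z (cols): [[-0.0, -0.995, -0.098], [-0.0, -0.098, 0.995], [-1.0, 0.0, -0.0]]
```

View pics/w8.png

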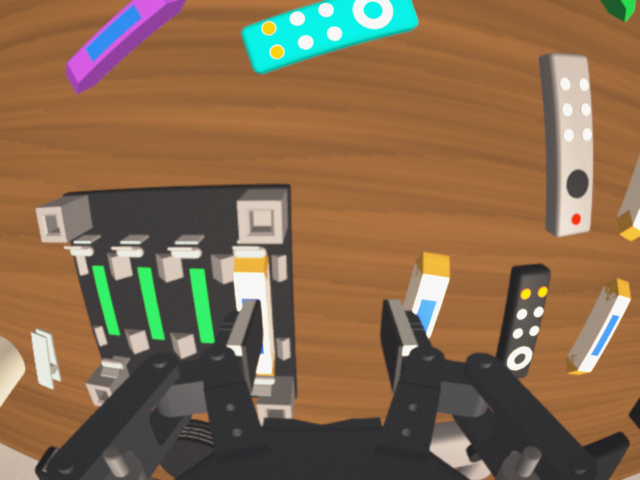

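```bash
python3 -m inch '[[[0,-1.5,2],[0,0,0],100],[[0,-1.7,2],[0,0,0],100],[[0,-1.8,2],[0,0,0],100],[[0,-1.8,2.1],[0.08,0,0],100],[[0,0,0],[0.08,0,0],100],[[0,0,0],[0,0,0],100],[[0,0,0],[0,0,0],100]]'; python3 - <<'E'
from h import *
c,P=cloud('wrist'); cv2.imwrite('pics/w9.png',c['image'][...,::-1])
[print(o) for o in find('wrist','pack0',P,.02,.05)]
tool()
E
```

```text
t: 12.95
position: [0.5661, 0.1666, 0.1024]
eef_rot: [0.515, -0.485, 0.515, 0.485]
wrist_force: [-0.2, -0.0, 0.3]
gripper_width: 0.0515
(0.96, (321, 226), array([565.4, 166.8]), 104.8, 22.3, -3.9, np.float64(27.2))
(0.82, (20, 30), array([360.3, -85.8]), 71.8, 25.0, 128.1, np.float64(27.3))
(0.74, (151, 251), array([572.2,  31.7]), 114.9, 33.2, 5.9, np.float64(38.7))
(0.74, (578, 53), array([422.2, 382. ]), 97.6, 24.8, -12.7, np.float64(26.7))
(0.7, (569, 227), array([575.1, 378.8]), 104.8, 24.4, -9.2, np.float64(26.7))
(0.45, (102, 247), array([577.4, -35. ]), 197.6, 196.6, 95.6, np.float64(35.5))
t 13.05 tcp mm [565.4 166.1 102.7] F [-0.4  0.3  0.2] w 51.8
tool axes x,y,z (cols): [[-0.001, -0.998, 0.062], [-0.0, 0.062, 0.998], [-1.0, 0.001, -0.001]]
```

View pics/w9.png

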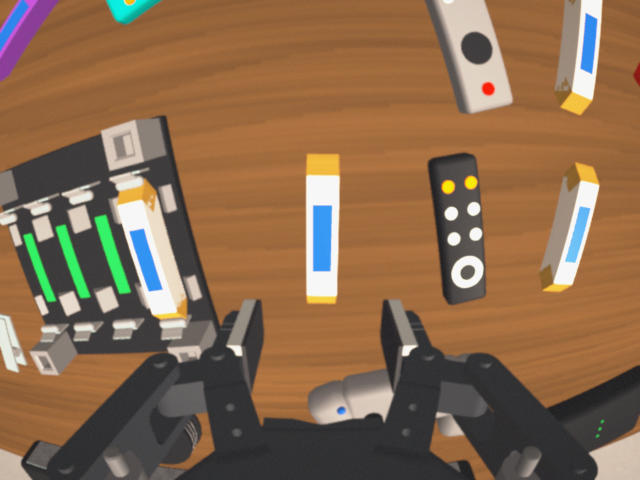

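```bash
python3 -m inch '[[[3,0,0.05],[0,0,0],100],[[3.5,0,0],[0,0,0],100],[[3,0,0],[0,0,0],100],[[1.8,0,0],[0,0,0],100],[[1,0,0],[0,0,0],100],[[0.4,0,0],[0,0,0],100],[[0,0,0],[0,0,0],230],[[0,0,0],[0,0,0],230],[[0,0,0],[0,0,0],230],[[0,0,0],[0,0,0],230],[[0,0,0],[0,0,0],230]]'; python3 -m inch '[[[-2,0,0],[0,0,0],230],[[-4,0,0],[0,0,0],230],[[-4,0,0],[0,0,0],230],[[-3,0,-2],[0,0,0],230],[[0,0.5,-3.5],[0,0,0],230],[[0,0.5,-4],[0,0,0],230],[[0,0.5,-4],[0,0,0],230],[[0,0.2,-2],[0,0,0],230],[[0,0,0],[-0.08,0,0],230],[[0,0,0],[-0.08,0,0],230],[[0,0,0],[0,0,0],230]]'; python3 - <<'E'
from h import *
c,P=strips('wrist'); cv2.imwrite('pics/w10.png',c['image'][...,::-1])
goto(575.5-0.3,-11.8,30,95.5)
E
```

```text
t: 13.97
position: [0.5672, 0.1678, -0.022]
eef_rot: [0.516, -0.485, 0.514, 0.484]
wrist_force: [-0.9, -0.2, 6.4]
gripper_width: 0.0195
t: 14.88
position: [0.5389, 0.0132, 0.1065]
eef_rot: [-0.475, 0.524, -0.475, -0.524]
wrist_force: [-0.6, -0.6, -2.1]
gripper_width: 0.0202
wrist [170. 268.] [ 584.3 -107.4] med [ 581.9 -107.3   13.9] 71.0 13.8 5.7
wrist [226. 268.] [579.7 -59.7] med [577.1 -59.4  13.8] 70.8 13.3 5.9
wrist [283. 263.] [573.  -13.1] med [567.1 -13.8  13.8] 66.2 10.5 5.8
t 14.93 tcp mm [539.   13.6 106.5] F [-0.6  0.  -2. ] w 19.7
tool axes x,y,z (cols): [[0.001, -0.995, -0.095], [0.0, -0.095, 0.995], [-1.0, -0.001, 0.0]]
shift cm tool xyz [ 7.65 -3.35 -2.87]
  rotvec [-0.001  0.     0.001]
  rotvec [ 3.141e+00  1.000e-03 -0.000e+00]
```

View pics/w10.png

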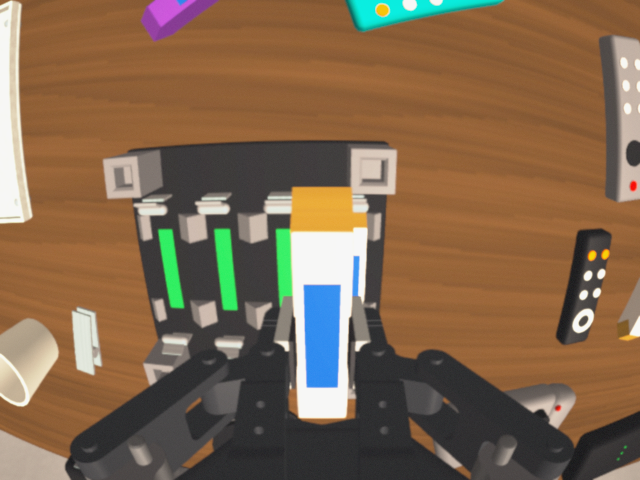

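```bash
python3 -m inch '[[[0,-1.8,-1.5],[0,0,0],230],[[2,-1.6,-1.37],[0,0,0],230],[[3,0,0],[0,0,0],230],[[2.6,0,0],[0,0,0],230],[[0,0,0],[0,0,0],230],[[0,0,0],[0,0,0],230],[[0,0,0],[0,0,0],230]]' 100; python3 - <<'E'
from h import *
c,P=strips('wrist'); cv2.imwrite('pics/w11.png',c['image'][...,::-1])
goto(575.3,-11.8,30,95.5)
E
```

```text
t: 15.52
position: [0.5763, -0.011, 0.0312]
eef_rot: [-0.475, 0.524, -0.475, -0.523]
wrist_force: [1.3, 0.5, 0.1]
gripper_width: 0.0202
wrist [236. 264.] [579.7 -59.4] med [576.  -59.5  13.8] 71.2 13.3 5.5
wrist [159. 264.] [ 584.6 -107.5] med [ 581.2 -107.1   13.9] 71.5 14.1 5.6
t 15.57 tcp mm [577.1 -11.1  31.9] F [ 0.7 -0.3 -2.4] w 20.3
tool axes x,y,z (cols): [[0.003, -0.995, -0.097], [-0.0, -0.097, 0.995], [-1.0, -0.003, -0.0]]
shift cm tool xyz [ 0.19  0.19 -0.05]
  rotvec [ 0.001 -0.     0.003]
  rotvec [-3.14e+00 -5.00e-03 -1.00e-03]
```

View pics/w11.png

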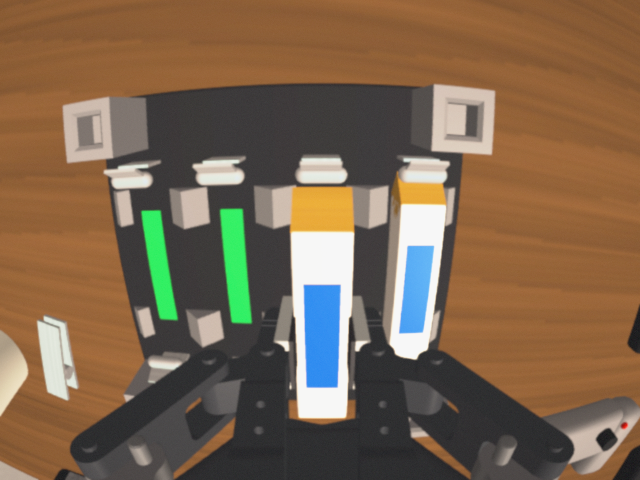

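```bash
python3 -m inch '[[[1.2,0.1,-0.05],[0,0,0],230],[[1.2,0,0],[0,0,0],230],[[0.5,0,0],[0,0,0],230],[[0.3,0,0],[0,0,0],230],[[0.2,0,0],[0,0,0],230]]' 100; python3 -m inch '[[[0.2,0,0],[0,0,0],230],[[0.2,0,0],[0,0,0],230],[[0.2,0,0],[0,0,0],230],[[0.2,0,0],[0,0,0],230]]';python3 -m inch '[[[0.15,0,0],[0,0,0],230],[[0.1,0,0],[0,0,0],230],[[0,0,0],[0,0,0],230]]'
```

```text
t: 15.98
position: [0.578, -0.0118, -0.0005]
eef_rot: [-0.477, 0.526, -0.473, -0.522]
wrist_force: [-1.8, -0.6, 11.0]
gripper_width: 0.02
t: 16.32
position: [0.5754, -0.0119, -0.0101]
eef_rot: [-0.475, 0.524, -0.475, -0.523]
wrist_force: [-6.6, 0.2, 27.9]
gripper_width: 0.0201
t: 16.57
position: [0.5754, -0.0119, -0.0101]
eef_rot: [-0.476, 0.524, -0.474, -0.523]
wrist_force: [-8.5, 0.4, 26.8]
gripper_width: 0.02
```

```bash
python3 -m inch '[[[-0.2,0,0],[0,0,0],145],[[0,0,0],[0,0,0],145],[[0,0,0],[0,0,0],145],[[0,0,0],[0,0,0],145],[[-2,0,0],[0,0,0],145],[[-3,0,0],[0,0,0],145],[[-4,0,0],[0,0,0],145],[[-3,1,2],[0,0,0],100],[[0,2,3],[0,0,0],100],[[0,2,3],[0,0,0],100],[[0,2,2],[0,0,0],100],[[0,0,0],[0,0,0],100]]'; python3 - <<'E'
from h import *
c,P=strips('wrist'); cv2.imwrite('pics/w12.png',c['image'][...,::-1])
[print(o) for o in find('wrist','pack0',P,.02,.06)]
tool()
m=(P[...,0]>.54)&(P[...,0]<.57)
for y in (.0362,-.0118): 
  mm=m&(abs(P[...,1]-y)<.007); print(np.median(P[mm],0)*1000)
E
```

```text
t: 17.57
position: [0.49, 0.0831, 0.1069]
eef_rot: [0.473, -0.523, 0.475, 0.526]
wrist_force: [-0.7, -1.1, 0.1]
gripper_width: 0.0519
wrist [107. 307.] [ 584.3 -107.6] med [ 581.7 -107.2   14. ] 71.5 14.9 5.1
wrist [151. 310.] [580.1 -59.9] med [577.  -59.5  14. ] 71.9 14.5 4.8
(0.95, (612, 12), array([258.3, 315.8]), 29.0, 25.9, 50.4, np.float64(26.0))
(0.88, (122, 48), array([359.3, -84.9]), 105.9, 23.5, 127.8, np.float64(27.2))
(0.67, (627, 210), array([441.3, 377.1]), 55.7, 23.4, -12.1, np.float64(25.7))
(0.66, (193, 308), array([566. , -16.2]), 97.7, 31.6, 3.8, np.float64(39.0))
(0.65, (590, 334), array([574.5, 378.5]), 103.9, 24.4, -8.3, np.float64(26.4))
t 17.67 tcp mm [494.6  81.2 107.3] F [0.  0.1 1.2] w 52.0
tool axes x,y,z (cols): [[-0.0, -0.995, -0.099], [-0.0, -0.099, 0.995], [-1.0, 0.001, -0.0]]
[541.18436037  29.28950268  39.22799095]
[554.50226929 -11.6687351   39.63566282]
```

View pics/w12.png

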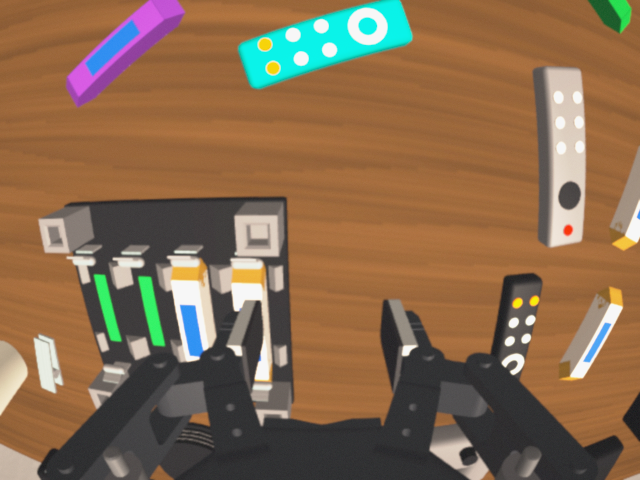

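```bash
python3 -m inch '[[[0,-1.4,3.6],[0,0,0],100],[[0,-1.4,3.8],[0,0,0],100],[[0,-1.4,3.8],[0,0,0],100],[[0,-1.4,3.8],[0,0,0],100],[[0,-1.4,3.8],[0,0,0],100],[[0,-1.4,3.8],[0,0,0],100],[[0,-1.3,3.5],[0,0,0],100],[[0,-1.2,2.8],[0.08,0,0],100],[[0,0,0],[0.09,0,0],100],[[0,0,0],[0.085,0,0],100],[[0,0,0],[0,0,0],100],[[0,0,0],[0,0,0],100]]'; python3 - <<'E'
from h import *
c,P=cloud('wrist'); cv2.imwrite('pics/w13.png',c['image'][...,::-1])
[print(o) for o in find('wrist','pack0',P,.02,.05)]
tool(); goto(575,379,-23,81)
E
```

```text
t: 18.67
position: [0.5767, 0.3784, 0.1067]
eef_rot: [0.537, -0.459, 0.538, 0.459]
wrist_force: [0.3, 0.1, -0.0]
gripper_width: 0.0521
(0.81, (290, 46), array([440.1, 378.7]), 62.1, 22.4, -11.8, np.float64(27.2))
(0.66, (323, 223), array([574.7, 379.6]), 104.8, 22.4, -9.1, np.float64(27.2))
(0.63, (10, 301), array([601.4,  43.4]), 76.3, 45.1, -34.1, np.float64(31.5))
t 18.77 tcp mm [576.3 378.1 107.3] F [-0.2 -0.3 -0.8] w 51.8
tool axes x,y,z (cols): [[-0.0, -0.988, 0.156], [-0.0, 0.156, 0.988], [-1.0, 0.0, -0.0]]
t 18.77 tcp mm [576.3 378.1 107.3] F [-0.2 -0.3 -0.8] w 51.8
tool axes x,y,z (cols): [[-0.0, -0.988, 0.156], [-0.0, 0.156, 0.988], [-1.0, 0.0, -0.0]]
shift cm tool xyz [13.03  0.15  0.07]
  rotvec [-0. -0. -0.]
  rotvec [ 3.142 -0.     0.   ]
```

View pics/w13.png

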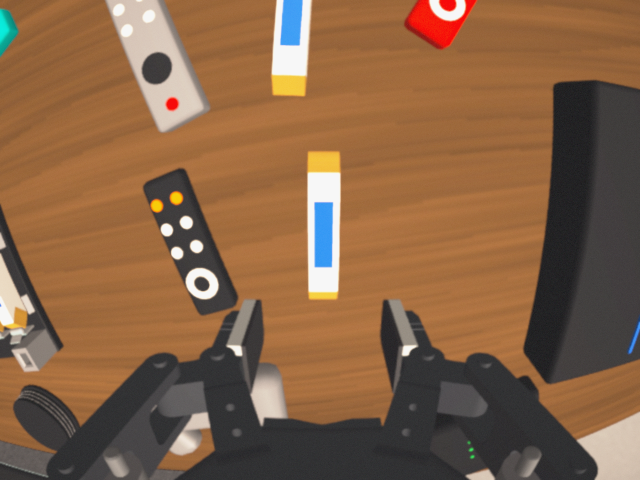

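```bash
python3 -m inch '[[[3,0.15,0.12],[0,0,0],100],[[3.5,0,0],[0,0,0],100],[[3,0,0],[0,0,0],100],[[2,0,0],[0,0,0],100],[[1.1,0,0],[0,0,0],100],[[0.4,0,0],[0,0,0],100],[[0,0,0],[0,0,0],230],[[0,0,0],[0,0,0],230],[[0,0,0],[0,0,0],230],[[0,0,0],[0,0,0],230],[[0,0,0],[0,0,0],230]]'; python3 -m inch '[[[-2,0,0],[0,0,0],230],[[-4,0,0],[0,0,0],230],[[-4,0,0],[0,0,0],230],[[-3.5,0,-2],[0,0,0],230],[[0,-0.4,-3.5],[0,0,0],230],[[0,-0.4,-4],[0,0,0],230],[[0,-0.4,-4],[0,0,0],230],[[0,-0.4,-4],[0,0,0],230],[[0,-0.4,-4],[0,0,0],230],[[0,-0.4,-4],[0,0,0],230],[[0,-0.4,-4],[0,0,0],230],[[0,-0.4,-4],[0,0,0],230]]'; python3 -m inch '[[[0,-0.4,-4],[0,0,0],230],[[0,-0.3,-3],[0,0,0],230],[[0,0,-1],[-0.08,0,0],230],[[0,0,0],[-0.09,0,0],230],[[0,0,0],[-0.083,0,0],230],[[0,0,0],[0,0,0],230],[[0,0,0],[0,0,0],230]]'; python3 - <<'E'
from h import *
c,P=strips('wrist'); cv2.imwrite('pics/w14.png',c['image'][...,::-1])
goto(580,-59.7,30,95.5)
E
```

```text
t: 19.68
position: [0.5759, 0.3812, -0.0201]
eef_rot: [0.539, -0.459, 0.536, 0.459]
wrist_force: [-0.4, -0.6, 7.3]
gripper_width: 0.0197
t: 20.68
position: [0.5529, 0.0428, 0.113]
eef_rot: [0.538, -0.459, 0.537, 0.459]
wrist_force: [1.5, -0.2, -1.6]
gripper_width: 0.0197
t: 21.27
position: [0.5477, -0.0356, 0.1128]
eef_rot: [-0.476, 0.523, -0.476, -0.523]
wrist_force: [-0.8, -0.1, -1.2]
gripper_width: 0.02
wrist [229. 261.] [ 584.3 -107.1] med [ 581.8 -107.2   13.9] 69.4 11.9 5.6
wrist [286. 258.] [576.2 -61.4] med [574.7 -61.5  13.8] 63.1 8.3 5.3
t 21.32 tcp mm [547.7 -35.5 112.7] F [ 0.   0.4 -0.9] w 19.9
tool axes x,y,z (cols): [[0.0, -0.996, -0.094], [0.0, -0.094, 0.996], [-1.0, -0.0, 0.0]]
shift cm tool xyz [ 8.27 -2.99 -2.71]
  rotvec [-0.002  0.     0.   ]
  rotvec [ 3.139  0.    -0.   ]
```

View pics/w14.png

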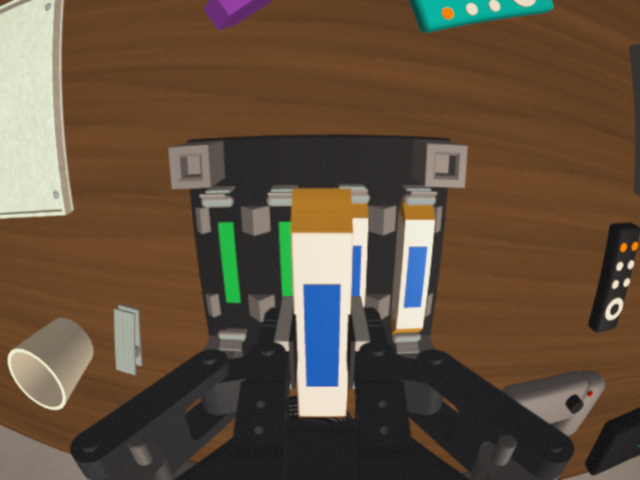

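```bash
python3 -m inch '[[[0,-1.6,-1.5],[0,0,0],230],[[2,-1.4,-1.2],[0,0,0],230],[[3,0,0],[0,0,0],230],[[3,0,0],[0,0,0],230],[[0,0,0],[0,0,0],230],[[0,0,0],[0,0,0],230],[[0,0,0],[0,0,0],230]]' 100; python3 - <<'E'
from h import *
c,P=strips('wrist'); cv2.imwrite('pics/w15.png',c['image'][...,::-1])
goto(580.3,-59.7,30,95.5)
E
```

```text
t: 21.9
position: [0.5809, -0.0594, 0.0337]
eef_rot: [-0.476, 0.524, -0.475, -0.523]
wrist_force: [0.4, 0.6, -0.7]
gripper_width: 0.0197
wrist [237. 263.] [ 584.2 -107.1] med [ 580.9 -107.3   13.8] 69.9 12.2 5.5
t 21.95 tcp mm [581.8 -59.5  34.5] F [ 0.9  0.1 -1.3] w 20.0
tool axes x,y,z (cols): [[0.003, -0.995, -0.095], [-0.0, -0.095, 0.995], [-1.0, -0.003, -0.001]]
shift cm tool xyz [ 0.45  0.15 -0.  ]
  rotvec [-0.    -0.001  0.003]
  rotvec [3.141e+00 5.000e-03 1.000e-03]
```

View pics/w15.png

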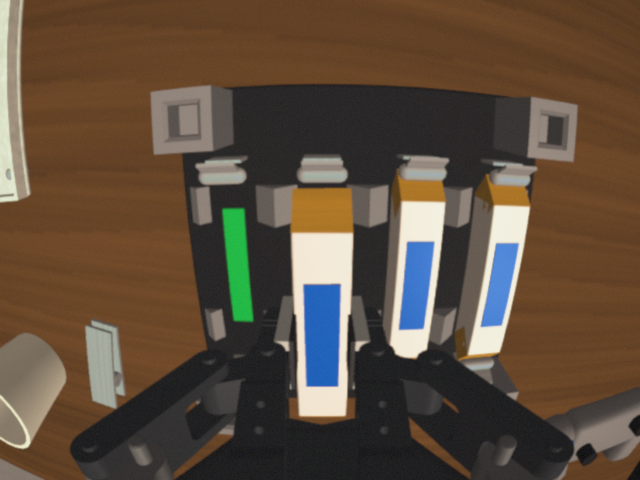

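```bash
python3 -m inch '[[[1.2,0.08,0],[0,0,0],230],[[1.2,0,0],[0,0,0],230],[[0.4,0,0],[0,0,0],230],[[0.3,0,0],[0,0,0],230],[[0.2,0,0],[0,0,0],230]]' 100; python3 -m inch '[[[0.2,0,0],[0,0,0],230],[[0.2,0,0],[0,0,0],230],[[0.2,0,0],[0,0,0],230],[[0.2,0,0],[0,0,0],230]]';python3 -m inch '[[[0.1,0,0],[0,0,0],230],[[0.1,0,0],[0,0,0],230],[[0,0,0],[0,0,0],230]]'
```

```text
t: 22.37
position: [0.5817, -0.0598, 0.0023]
eef_rot: [-0.477, 0.525, -0.474, -0.522]
wrist_force: [-1.1, 0.2, 10.2]
gripper_width: 0.0197
t: 22.7
position: [0.5799, -0.0598, -0.0074]
eef_rot: [-0.476, 0.524, -0.475, -0.523]
wrist_force: [-0.1, -0.5, -2.7]
gripper_width: 0.0196
t: 22.95
position: [0.5797, -0.0598, -0.0082]
eef_rot: [-0.476, 0.524, -0.475, -0.523]
wrist_force: [-5.5, 0.2, 13.8]
gripper_width: 0.02
```

```bash
python3 -m inch '[[[-0.1,0,0],[0,0,0],145],[[0,0,0],[0,0,0],145],[[0,0,0],[0,0,0],145],[[0,0,0],[0,0,0],145],[[-2,0,0],[0,0,0],145],[[-3,0,0],[0,0,0],145],[[-4,0,0],[0,0,0],145],[[-2.5,1,2],[0,0,0],100],[[0,1,3],[0,0,0],100],[[0,1,4],[0,0,0],100],[[0,1,4],[0,0,0],100],[[0,1,4],[0,0,0],100]]'; python3 -m inch '[[[0,1,4],[0,0,0],100],[[0,1,4],[0,0,0],100],[[0,1,4],[0,0,0],100],[[0,1,4],[0,0,0],100],[[0,1,4],[0,0,0],100],[[0,1,4],[0,0,0],100],[[0,1,3],[0,0,0],100],[[0,0.9,1.5],[0.08,0,0],100],[[0,0,0],[0.08,0,0],100],[[0,0,0],[0.08,0,0],100],[[0,0,0],[0.078,0,0],100],[[0,0,0],[0,0,0],100]]'; python3 - <<'E'
from h import *
c,P=cloud('wrist'); cv2.imwrite('pics/w16.png',c['image'][...,::-1])
[print(o) for o in find('wrist','pack0',P,.02,.05)]
goto(417.5,382.5,-22,77.3)
E
```

```text
t: 23.95
position: [0.513, 0.1059, 0.1058]
eef_rot: [-0.476, 0.523, -0.476, -0.523]
wrist_force: [1.8, -0.1, -0.2]
gripper_width: 0.0517
t: 24.95
position: [0.4073, 0.3812, 0.1052]
eef_rot: [0.552, -0.441, 0.553, 0.441]
wrist_force: [0.1, -0.6, -0.3]
gripper_width: 0.0518
(0.97, (29, 423), array([571.3, -46.2]), 122.6, 52.6, 1.2, np.float64(36.3))
(0.9, (63, 409), array([556.4,  22.2]), 80.2, 51.7, 5.6, np.float64(35.5))
(0.8, (43, 417), array([564.4,  -8.2]), 111.0, 86.8, 3.9, np.float64(36.3))
(0.62, (152, 44), array([234.5, 287.5]), 106.0, 22.3, 52.3, np.float64(27.3))
(0.58, (327, 237), array([417.4, 383.4]), 105.7, 22.4, -12.4, np.float64(27.2))
t 25.05 tcp mm [407.5 380.9 105.4] F [-0.6  0.3  0.6] w 51.9
tool axes x,y,z (cols): [[-0.0, -0.976, 0.219], [-0.0, 0.219, 0.976], [-1.0, 0.0, -0.0]]
shift cm tool xyz [12.74 -0.94  0.38]
  rotvec [ 0.001 -0.    -0.   ]
  rotvec [-3.14  0.   -0.  ]
```

View pics/w16.png

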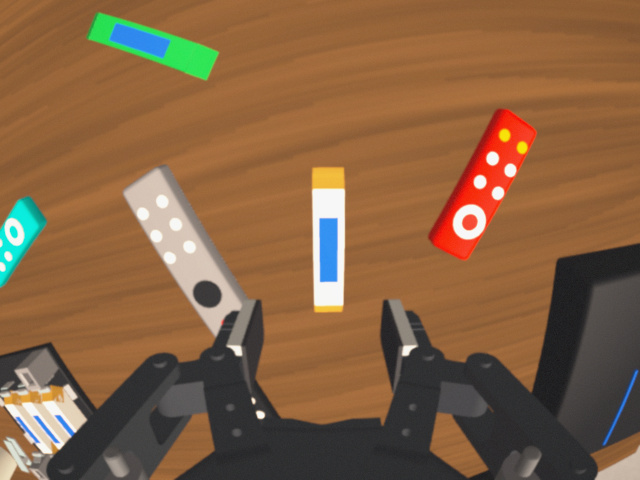

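```bash
python3 -m inch '[[[3,-0.5,0.2],[0,0,0],100],[[3.5,-0.44,0.2],[0,0,0],100],[[3,0,0],[0,0,0],100],[[2,0,0],[0,0,0],100],[[0.9,0,0],[0,0,0],100],[[0.3,0,0],[0,0,0],100],[[0,0,0],[0,0,0],230],[[0,0,0],[0,0,0],230],[[0,0,0],[0,0,0],230],[[0,0,0],[0,0,0],230],[[0,0,0],[0,0,0],230]]'; python3 -m inch '[[[-2,0,0],[0,0,0],230],[[-4,0,0],[0,0,0],230],[[-4,0,0],[0,0,0],230],[[-3.5,-1,-2],[0,0,0],230],[[0,-1.9,-3.4],[0,0,0],230],[[0,-1.9,-3.4],[0,0,0],230],[[0,-1.9,-3.4],[0,0,0],230],[[0,-1.9,-3.4],[0,0,0],230],[[0,-1.9,-3.4],[0,0,0],230],[[0,-1.9,-3.4],[0,0,0],230],[[0,-1.9,-3.4],[0,0,0],230],[[0,-1.9,-3.4],[0,0,0],230]]'; python3 -m inch '[[[0,-1.9,-3.4],[0,0,0],230],[[0,-1.9,-3.4],[0,0,0],230],[[0,-1.9,-3.4],[0,0,0],230],[[0,-1.5,-2.9],[0,0,0],230],[[0,0,0],[-0.08,0,0],230],[[0,0,0],[-0.08,0,0],230],[[0,0,0],[-0.08,0,0],230],[[0,0,0],[-0.078,0,0],230],[[0,0,0],[0,0,0],230],[[0,0,0],[0,0,0],230]]'; python3 - <<'E'
from h import *
c,P=strips('wrist'); cv2.imwrite('pics/w17.png',c['image'][...,::-1])
goto(584.8,-107.4,30,95.5)
E
```

```text
t: 25.97
position: [0.4189, 0.3839, -0.0195]
eef_rot: [0.554, -0.441, 0.551, 0.442]
wrist_force: [-0.9, 0.0, 7.1]
gripper_width: 0.0198
t: 26.97
position: [0.5114, 0.0604, 0.1142]
eef_rot: [0.553, -0.442, 0.552, 0.441]
wrist_force: [0.7, 0.4, -0.7]
gripper_width: 0.02
t: 27.8
position: [0.5525, -0.0815, 0.1138]
eef_rot: [-0.476, 0.523, -0.476, -0.523]
wrist_force: [-0.6, 0.6, -1.6]
gripper_width: 0.0199
wrist [285. 258.] [ 583.1 -108.1] med [ 579.6 -108.4   13.8] 68.2 10.1 5.7
t 27.85 tcp mm [552.5 -81.4 113.8] F [ 0.1 -0.9 -0.8] w 19.6
tool axes x,y,z (cols): [[0.0, -0.996, -0.094], [-0.0, -0.094, 0.996], [-1.0, -0.0, -0.0]]
shift cm tool xyz [ 8.39 -2.97 -2.89]
  rotvec [-0.002 -0.     0.   ]
  rotvec [3.139 0.    0.   ]
```

View pics/w17.png

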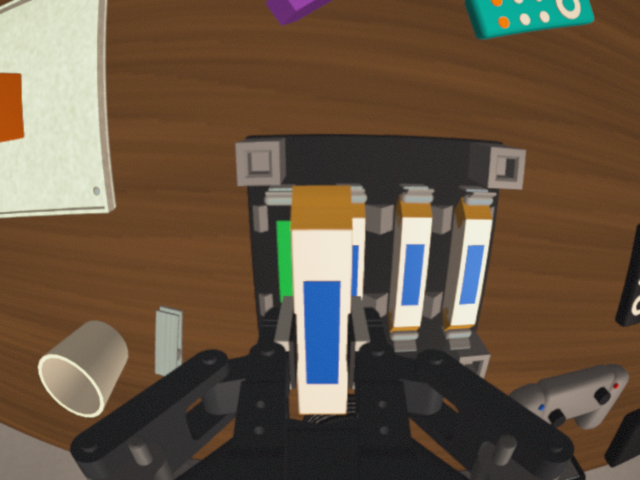

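```bash
python3 -m inch '[[[0,-1.6,-1.5],[0,0,0],230],[[2,-1.3,-1.38],[0,0,0],230],[[3,0,0],[0,0,0],230],[[3.3,0,0],[0,0,0],230],[[0,0,0],[0,0,0],230],[[0,0,0],[0,0,0],230],[[0,0,0],[0,0,0],230]]' 100; python3 - <<'E'
from h import *
c,P=strips('wrist'); cv2.imwrite('pics/w18.png',c['image'][...,::-1])
goto(584.8,-107.4,30,95.5)
E
```

```text
t: 28.43
position: [0.5848, -0.1074, 0.0319]
eef_rot: [-0.476, 0.524, -0.475, -0.523]
wrist_force: [1.3, -0.6, -1.1]
gripper_width: 0.0196
t 28.48 tcp mm [ 585.8 -107.5   32.7] F [ 1.9 -1.  -1.2] w 19.4
tool axes x,y,z (cols): [[0.003, -0.995, -0.095], [-0.001, -0.095, 0.995], [-1.0, -0.003, -0.001]]
shift cm tool xyz [0.27 0.1  0.02]
  rotvec [-0.001 -0.001  0.003]
  rotvec [3.141e+00 5.000e-03 1.000e-03]
```

View pics/w18.png

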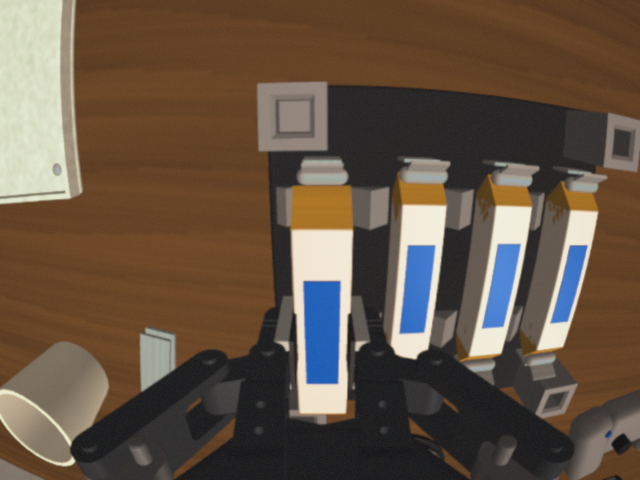

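```bash
python3 -m inch '[[[1.2,0.05,0],[0,0,0],230],[[1.1,0,0],[0,0,0],230],[[0.4,0,0],[0,0,0],230],[[0.3,0,0],[0,0,0],230],[[0.2,0,0],[0,0,0],230]]' 100; python3 -m inch '[[[0.2,0,0],[0,0,0],230],[[0.2,0,0],[0,0,0],230],[[0.2,0,0],[0,0,0],230],[[0.2,0,0],[0,0,0],230]]';python3 -m inch '[[[0.1,0,0],[0,0,0],230],[[0.1,0,0],[0,0,0],230],[[0,0,0],[0,0,0],230]]'
```

```text
t: 28.9
position: [0.5866, -0.1076, 0.0015]
eef_rot: [-0.477, 0.525, -0.474, -0.522]
wrist_force: [-0.6, 0.6, 10.1]
gripper_width: 0.0198
t: 29.23
position: [0.584, -0.1074, -0.0075]
eef_rot: [-0.476, 0.524, -0.475, -0.523]
wrist_force: [-7.0, 1.1, 28.7]
gripper_width: 0.0201
t: 29.48
position: [0.5841, -0.1075, -0.0075]
eef_rot: [-0.476, 0.524, -0.475, -0.523]
wrist_force: [-7.1, 1.0, 25.3]
gripper_width: 0.0199
```

```bash
python3 -m inch '[[[-0.2,0,0],[0,0,0],145],[[0,0,0],[0,0,0],145],[[0,0,0],[0,0,0],145],[[0,0,0],[0,0,0],145],[[-2,0,0],[0,0,0],145],[[-3,0,0],[0,0,0],145],[[-4,0,0],[0,0,0],145],[[-4,2,0],[0,0,0],100],[[-2,3,0],[0,0,0],100],[[0,4,0],[0,0,0],100],[[0,2,-1],[0,0,0],100],[[0,0,0],[0,0,0],100]]'; python3 - <<'E'
from h import *
c,P=cloud('wrist'); cv2.imwrite('pics/w19.png',c['image'][...,::-1])
tool()
for i,(x,y) in enumerate([(584.5,-107.4),(580,-59.6),(575.5,-11.8),(571,36.2)]):
    for dx in (-35,-15,15):
        m=(abs(P[...,0]*1000-x-dx)<6)&(abs(P[...,1]*1000-y-dx*.097)<6); print(i,dx,m.sum(),np.nanmedian(P[m][:,2])*1000 if m.any() else None)
[print(o) for o in find('wrist','pack0',P,.03,.05)]
E
```

```text
t: 30.48
position: [0.4713, -0.1283, 0.1377]
eef_rot: [0.475, -0.522, 0.477, 0.524]
wrist_force: [-1.3, 0.0, -0.3]
gripper_width: 0.0517
t 30.53 tcp mm [ 474.2 -128.1  137.8] F [ 1.2  0.  -0. ] w 51.9
tool axes x,y,z (cols): [[-0.001, -0.996, -0.094], [0.0, -0.094, 0.996], [-1.0, 0.001, 0.0]]
0 -35 169 38.989036447857686
0 -15 158 39.704916959173
0 15 136 39.786729636541736
1 -35 0 None
1 -15 0 None
1 15 71 39.789105058361265
2 -35 148 38.95146550108061
2 -15 128 39.543615635652145
2 15 0 None
3 -35 126 38.89511116042403
3 -15 116 39.561428490596576
3 15 0 None
(0.83, (439, 318), array([550.9, -14.7]), 65.9, 22.6, 5.7, np.float64(38.8))
(0.82, (333, 341), array([ 583.7, -107.1]), 107.0, 22.2, 5.4, np.float64(39.2))
(0.81, (377, 349), array([576.1, -61. ]), 104.9, 21.2, 5.6, np.float64(38.8))
(0.6, (482, 323), array([552.1,  33.1]), 69.9, 22.5, 5.5, np.float64(38.6))
```

View pics/w19.png

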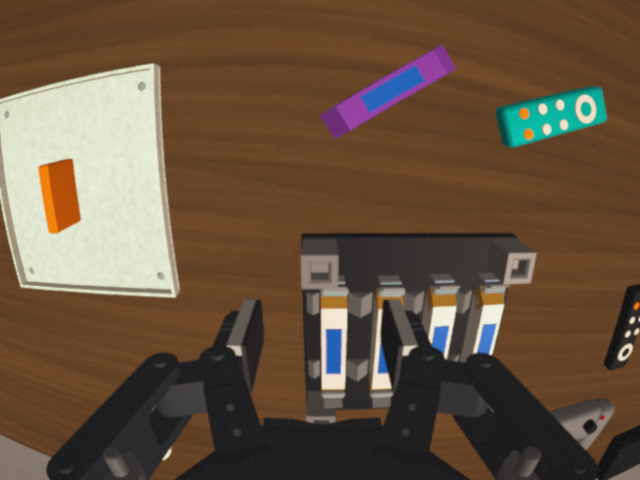

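```bash
python3 -m inch '[[[0,0.5,-3],[0,0,0],100],[[0,0.5,-4],[0,0,0],100],[[0,0.5,-4],[0,0,0],100],[[0,0.5,-4],[0,0,0],100],[[0,0.5,-4],[0,0,0],100],[[0,0.5,-3],[0,0,0],100],[[0,0.5,-1],[0,0,0],100],[[0,0,0],[0,0,0],100],[[0,0,0],[0,0,0],100]]'; python3 - <<'E'
from h import *
c,P=cloud('wrist'); cv2.imwrite('pics/w20.png',c['image'][...,::-1])
tool()
im=c['image'].astype(int)
m=(im[...,0]-im[...,2]>100)&(P[...,2]>.05)&(P[...,2]<.07)&(P[...,1]<-.2)
print('grip top',m.sum(),rect(P[m]),np.median(P[m][:,2]))
m=(P[...,2]>.022)&(P[...,2]<.034)&(P[...,1]<-.22)&(abs(P[...,0]-.461)<.13)&(abs(P[...,1]+.36)<.13)
print('rim',m.sum(),rect(P[m]))
m=(P[...,2]>.014)&(P[...,2]<.034)&(abs(P[...,0]-.461)<.13)&(abs(P[...,1]+.36)<.13)
print('tray',m.sum(),rect(P[m]))
E
```

```text
t: 31.33
position: [0.464, -0.36, 0.1369]
eef_rot: [0.476, -0.523, 0.475, 0.524]
wrist_force: [0.4, 0.2, 0.6]
gripper_width: 0.0522
t 31.38 tcp mm [ 464.  -359.1  137.1] F [ 0.2  1.  -0.1] w 51.8
tool axes x,y,z (cols): [[-0.001, -0.995, -0.096], [0.002, -0.096, 0.995], [-1.0, 0.001, 0.002]]
grip top 1316 (array([ 458.55987549, -361.83361816]), 60.12445068359375, 10.910944938659668, 5.206083297729492) 0.05978864423464756
rim 5321 (array([ 459.33822632, -362.01293945]), 201.42164611816406, 201.34715270996094, 95.60864210128784)
tray 55133 (array([ 459.33822632, -362.01293945]), 201.42164611816406, 201.34715270996094, 95.60864210128784)
```

View pics/w20.png

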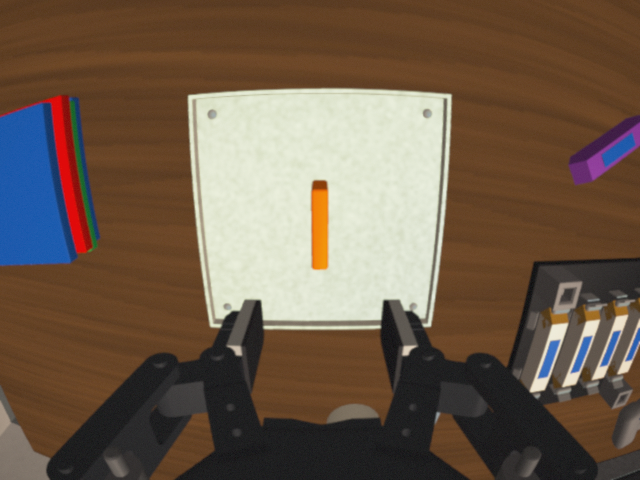

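```bash
python3 -m inch '[[[2,0.5,-0.2],[0,0,0],100],[[3.5,0,0],[0,0,0],100],[[3.5,0,0],[0,0,0],100],[[3,0,0],[0,0,0],100],[[1.5,0,0],[0,0,0],100],[[0.7,0,0],[0,0,0],100],[[0,0,0],[0,0,0],100],[[0,0,0],[0,0,0],100]]' 110; python3 - <<'E'
from h import *
c,P=cloud('wrist'); cv2.imwrite('pics/w21.png',c['image'][...,::-1])
tool()
im=c['image'].astype(int)
m=(im[...,0]-im[...,2]>100)&(P[...,2]>.05)&(P[...,2]<.07)&(P[...,1]<-.2)
print('grip top',m.sum(),rect(P[m]))
E
```

```text
t: 32.05
position: [0.4597, -0.3619, -0.0035]
eef_rot: [-0.475, 0.524, -0.475, -0.523]
wrist_force: [-0.0, 0.4, 0.5]
gripper_width: 0.0523
t 32.1 tcp mm [ 460.2 -362.6   -2.8] F [-0.8 -0.2  0.3] w 51.8
tool axes x,y,z (cols): [[0.002, -0.995, -0.097], [-0.001, -0.097, 0.995], [-1.0, -0.002, -0.001]]
grip top 3911 (array([ 458.4296875, -361.7366333]), 59.47693634033203, 11.205906867980957, 5.6973772048950195)
```

View pics/w21.png

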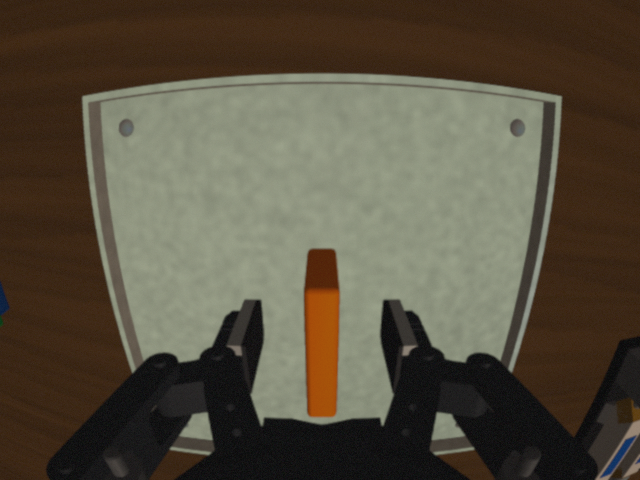

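```bash
python3 -m inch '[[[0.1,0.1,0.05],[0,0,0],150],[[0,0,0],[0,0,0],240],[[0,0,0],[0,0,0],240],[[0,0,0],[0,0,0],240],[[0,0,0],[0,0,0],240],[[0,0,0],[0,0,0],240],[[0,0,0],[0,0,0],240],[[0,0,0],[0,0,0],240]]' 110; python3 -m inch '[[[-0.5,0,0],[0,0,0],240],[[-1.5,0,0],[0,0,0],240],[[-2,0,0],[0,0,0],240],[[-2,0,0],[0,0,0],240],[[-2,0,0],[0,0,0],240],[[-2,0,0],[0,0,0],240],[[-2,0,0],[0,0,0],240],[[0,0,0],[0,0,0],240],[[0,0,0],[0,0,0],240]]' ; python3 - <<'E'
from h import *
c,P=cloud('wrist'); cv2.imwrite('pics/w22.png',c['image'][...,::-1])
s,M=tool()
T=(P-s['position'])@M*1000
# fit tray floor & rim in tool frame
m=(abs(T[...,2])<105)&(T[...,1]>10)&(T[...,1]<120)&(T[...,0]>-60)&(T[...,0]<10)
p=T[m]; 
h,e=np.histogram(p[:,0],bins=70,range=(-60,10)); print([(e[i],h[i]) for i in np.argsort(h)[-4:]])
x0=e[h.argmax()]
q=p[abs(p[:,0]-x0)<3]; A=np.c_[q[:,1:],np.ones(len(q))]; print('floor tilt',np.linalg.lstsq(A,q[:,0],rcond=None)[0])
# outer edge of the tray from points above floor-? 
q=p[p[:,0]<x0+4]; print('y range',np.percentile(q[:,1],99.8),'z range',np.percentile(q[:,2],[.1,99.9]))
E
```

```text
t: 32.77
position: [0.4585, -0.3632, -0.004]
eef_rot: [-0.476, 0.524, -0.476, -0.522]
wrist_force: [-0.7, -0.8, 6.3]
gripper_width: 0.0109
t: 33.52
position: [0.458, -0.3622, 0.115]
eef_rot: [-0.476, 0.524, -0.475, -0.523]
wrist_force: [-0.0, 0.7, -3.8]
gripper_width: 0.0103
t 33.57 tcp mm [ 457.1 -361.5  113.7] F [-0.3 -0.1 -3.4] w 10.7
tool axes x,y,z (cols): [[-0.001, -0.995, -0.095], [0.001, -0.095, 0.995], [-1.0, 0.001, 0.001]]
[(np.float64(-24.0), np.int64(4924)), (np.float64(-27.0), np.int64(5009)), (np.float64(-26.0), np.int64(35646)), (np.float64(-25.0), np.int64(36419))]
floor tilt [-1.37148020e-04  2.12906435e-03 -2.50075894e+01]
y range 98.24686620970105 z range [-100.31051446   99.2602385 ]
```

View pics/w22.png

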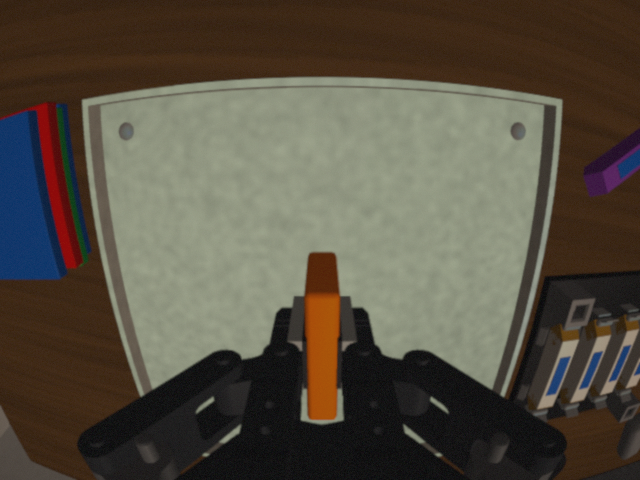

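```bash
cat >> h.py <<'E'
def trayfit(P,s,M):
    T=(P-s['position'])@M*1000
    x0=-25.0
    rim=(T[...,0]>-39)&(T[...,0]<-30)&(abs(T[...,2])<112)&(T[...,1]>0)&(T[...,1]<112)
    p=T[rim]
    near=p[(abs(p[:,2])<85)&(p[:,1]>85)]
    # outer edge per bin
    def edge(t,v,bins,f):
        o=[]
        for a,b in zip(bins[:-1],bins[1:]):
            k=(t>=a)&(t<b)
            if k.sum()>5: o.append(((a+b)/2,f(v[k])))
        o=np.array(o); return np.polyfit(o[:,0],o[:,1],1)
    f98=lambda v:np.percentile(v,97); f2=lambda v:np.percentile(v,3)
    e=edge(near[:,2],near[:,1],np.arange(-80,81,8),f98)
    L=p[(p[:,2]<-85)&(p[:,1]<90)]; Rr=p[(p[:,2]>85)&(p[:,1]<90)]
    l=edge(L[:,1],L[:,2],np.arange(10,90,8),f2); r=edge(Rr[:,1],Rr[:,2],np.arange(10,90,8),f98)
    print('near y=',e.round(4),'left z=',l.round(4),'right z=',r.round(4))
E
python3 - <<'E'
from h import *
s,M=tool(); c,P=cloud('wrist'); trayfit(P,s,M)
E
```

```text
t 33.57 tcp mm [ 457.1 -361.5  113.7] F [-0.3 -0.1 -3.4] w 10.7
tool axes x,y,z (cols): [[-0.001, -0.995, -0.095], [0.001, -0.095, 0.995], [-1.0, 0.001, 0.001]]
near y= [4.00000e-04 9.90723e+01] left z= [-5.10000e-03 -9.94503e+01] right z= [-1.100000e-03  1.001411e+02]
```

```bash
python3 -m inch '[[[0,-0.6,1.2],[0,0,0],240],[[0,-1,2],[0,0,0],240],[[0,-1.4,3],[0,0,0],240],[[0,-1.6,3.4],[0,0,0],240],[[0,-1.6,3.4],[0,0,0],240],[[0,-1.6,3.4],[0,0,0],240],[[0,-1.6,3.4],[0,0,0],240],[[0,-1.6,3.4],[0,0,0],240],[[0,-1.5,3.1],[0,0,0],240],[[0,-1.3,2.3],[0,0,0],240],[[0,-1,1.6],[0,0,0],240],[[0,-0.7,1.1],[0,0,0],240]]'; python3 -m inch '[[[0,0,0],[0,0,0],240],[[0,0,0],[0,0,0],240],[[0,0,0],[0,0,0],240]]'; python3 - <<'E'
from h import *
s,M=tool(); c,P=cloud('wrist'); cv2.imwrite('pics/w23.png',c['image'][...,::-1]);trayfit(P,s,M)
goto(576.7,-36,60,95.6)
c,P=cloud('top'); cv2.imwrite('pics/t23.png',c['image'][...,::-1])
E
```

```text
t: 34.62
position: [0.5815, -0.0327, 0.1131]
eef_rot: [0.474, -0.523, 0.475, 0.525]
wrist_force: [-0.0, -0.1, -4.4]
gripper_width: 0.0104
t: 34.87
position: [0.5811, -0.0363, 0.1141]
eef_rot: [0.475, -0.523, 0.476, 0.524]
wrist_force: [-1.2, 0.1, -4.1]
gripper_width: 0.0104
t 34.87 tcp mm [581.1 -36.3 114.1] F [-1.2  0.1 -4.1] w 10.4
tool axes x,y,z (cols): [[-0.002, -0.995, -0.095], [-0.0, -0.095, 0.995], [-1.0, 0.002, -0.0]]
near y= [4.00000e-04 9.90777e+01] left z= [-4.6000e-03 -9.9581e+01] right z= [-5.000000e-04  1.000323e+02]
t 34.92 tcp mm [581.2 -36.6 114.3] F [-0.6  0.8 -3. ] w 11.0
tool axes x,y,z (cols): [[-0.002, -0.996, -0.094], [-0.0, -0.094, 0.996], [-1.0, 0.002, -0.0]]
shift cm tool xyz [5.43 0.43 0.1 ]
  rotvec [-0.003 -0.    -0.002]
  rotvec [ 3.138e+00 -3.000e-03  0.000e+00]
```

View pics/w23.png

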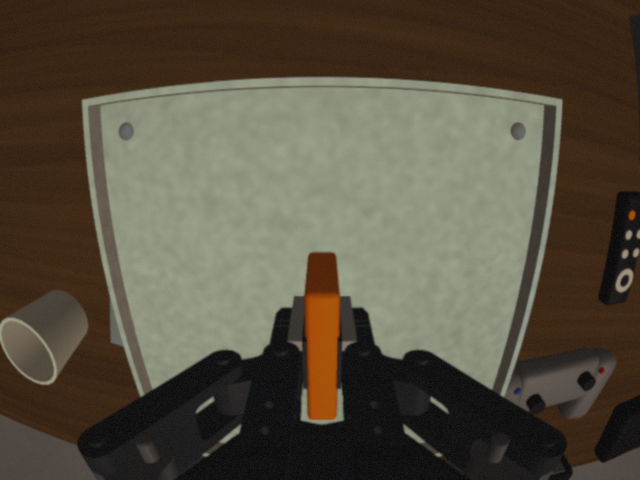

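View pics/t23.png

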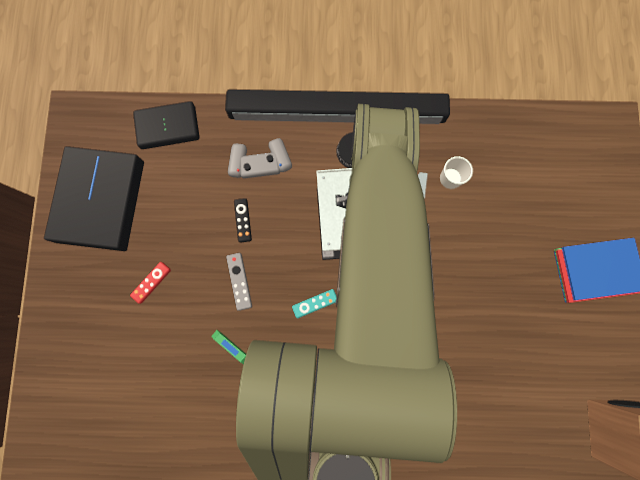

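```bash
python3 -m inch '[[[1,0.2,0.04],[0,0,0],240],[[2,0.23,0.04],[0,0,0],240],[[1.5,0,0],[0,0,0],240],[[0.9,0,0],[0,0,0],240],[[0,0,0],[0,0,0],240],[[0,0,0],[0,0,0],240]]'; python3 - <<'E'
from h import *
for i in range(3):
    c,P=cloud('wrist'); goto(576.7,-36,44,95.6)
cv2.imwrite('pics/w24.png',c['image'][...,::-1])
c,P=cloud('scene');cv2.imwrite('pics/s24.png',cv2.resize(c['image'][200:380,180:380,::-1],(660,594)))
E
```

```text
t: 35.47
position: [0.5774, -0.036, 0.0608]
eef_rot: [0.476, -0.523, 0.476, 0.523]
wrist_force: [-0.7, -0.3, -3.5]
gripper_width: 0.0106
t 35.52 tcp mm [578.3 -35.9  61.5] F [ 0.5 -0.3 -4. ] w 10.8
tool axes x,y,z (cols): [[0.001, -0.996, -0.095], [-0.0, -0.095, 0.996], [-1.0, -0.001, -0.0]]
shift cm tool xyz [1.75 0.16 0.  ]
  rotvec [-0.003 -0.     0.001]
  rotvec [3.139e+00 1.000e-03 0.000e+00]
t 35.57 tcp mm [578.8 -35.8  61.9] F [ 0.3  0.5 -2.8] w 10.5
tool axes x,y,z (cols): [[0.002, -0.995, -0.095], [-0.0, -0.095, 0.995], [-1.0, -0.002, -0.0]]
shift cm tool xyz [ 1.79  0.21 -0.  ]
  rotvec [-0.003 -0.     0.002]
  rotvec [3.139e+00 3.000e-03 0.000e+00]
t 35.62 tcp mm [578.9 -35.7  62.1] F [-0.3  0.1 -3.4] w 10.8
tool axes x,y,z (cols): [[0.002, -0.995, -0.095], [-0.0, -0.095, 0.995], [-1.0, -0.002, -0.0]]
shift cm tool xyz [ 1.81  0.23 -0.01]
  rotvec [-0.003 -0.     0.002]
  rotvec [3.139e+00 4.000e-03 1.000e-03]
```

View pics/s24.png

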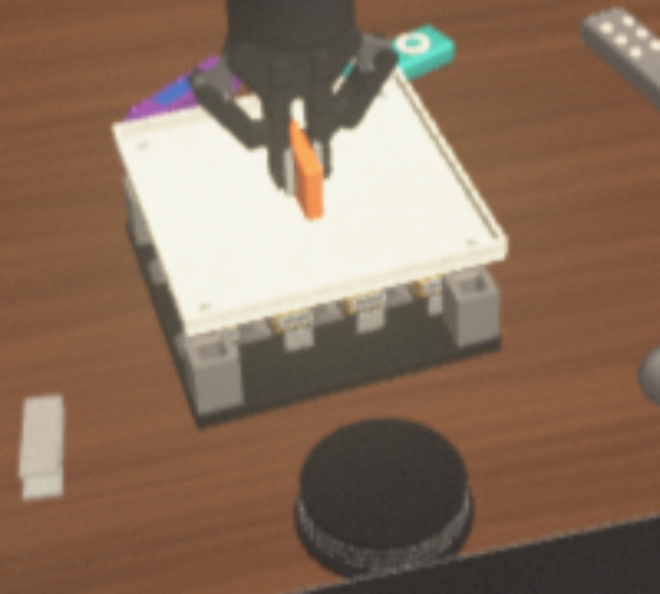

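```bash
python3 -m inch '[[[0.2,0.18,0],[0,0,0],240],[[0,0,0],[0,0,0],240],[[0,0,0],[0,0,0],240],[[0,0,0],[0,0,0],240],[[0,0,0],[0,0,0],240],[[0,0,0],[0,0,0],240],[[0,0,0],[0,0,0],240]]'; python3 - <<'E'
from h import *
for i in range(4):
    c=vision.capture('wrist'); s=state(); print((s['position']*1000).round(1))
s,M=tool(); c,P=cloud('wrist'); trayfit(P,s,M)
E
```

```text
t: 36.25
position: [0.5761, -0.0355, 0.0589]
eef_rot: [-0.476, 0.523, -0.476, -0.523]
wrist_force: [0.2, -0.4, -3.3]
gripper_width: 0.0106
[576.1 -35.5  58.9]
[576.1 -35.5  58.9]
[576.1 -35.6  58.9]
[576.1 -35.5  58.9]
t 36.45 tcp mm [576.1 -35.5  58.9] F [-0.5 -0.3 -4. ] w 10.4
tool axes x,y,z (cols): [[-0.0, -0.995, -0.095], [0.0, -0.095, 0.995], [-1.0, 0.0, 0.0]]
near y= [7.00000e-04 9.90682e+01] left z= [-3.00000e-04 -9.98674e+01] right z= [-3.00000e-04  1.00196e+02]
```

```bash
python3 -m inch '[[[0.4,-0.05,-0.05],[0,0,0],240],[[0.4,0,0],[0,0,0],240],[[0.4,0,0],[0,0,0],240],[[0.3,0,0],[0,0,0],240],[[0.3,0,0],[0,0,0],240],[[0.2,0,0],[0,0,0],240],[[0.1,0,0],[0,0,0],240],[[0,0,0],[0,0,0],240]]' 110
```

```text
t: 37.17
position: [0.5763, -0.036, 0.0376]
eef_rot: [0.475, -0.523, 0.476, 0.523]
wrist_force: [0.8, 0.0, -3.8]
gripper_width: 0.0106
```

```bash
python3 -m inch '[[[0.2,0,0],[0,0,0],240],[[0.2,0,0],[0,0,0],240],[[0.15,0,0],[0,0,0],240],[[0.1,0,0],[0,0,0],240],[[0.1,0,0],[0,0,0],240],[[0,0,0],[0,0,0],240]]'; python3 -m inch '[[[0.1,0,0],[0,0,0],240],[[0.1,0,0],[0,0,0],240],[[0,0,0],[0,0,0],240]]'
```

```text
t: 37.67
position: [0.5767, -0.036, 0.0323]
eef_rot: [-0.476, 0.524, -0.475, -0.523]
wrist_force: [-4.3, 0.1, 8.9]
gripper_width: 0.0107
t: 37.92
position: [0.5768, -0.036, 0.0323]
eef_rot: [-0.476, 0.524, -0.475, -0.523]
wrist_force: [-8.5, 0.6, 20.5]
gripper_width: 0.0109
```

```bash
python3 -m inch '[[[-0.3,0,0],[0,0,0],240],[[0,0,0],[0,0,0],100],[[0,0,0],[0,0,0],100],[[0,0,0],[0,0,0],100],[[0,0,0],[0,0,0],100],[[-2,0,0],[0,0,0],100],[[-3,0,0],[0,0,0],100],[[-4,0,0],[0,0,0],100],[[-2,0,0],[0,0,0],100],[[0,0,0],[0,0,0],100],[[0,0,0],[0,0,0],100],[[0,0,0],[0,0,0],100]]'; python3 - <<'E'
from h import *
s,M=tool(); c,P=cloud('wrist'); cv2.imwrite('pics/w25.png',c['image'][...,::-1])
m=(P[...,2]>.06)&(P[...,2]<.07)&(abs(P[...,0]-.577)<.13)&(abs(P[...,1]+.036)<.13)
print('rim',m.sum(),rect(P[m]))
m=(P[...,2]>.045)&(P[...,2]<.062)&(abs(P[...,0]-.55)<.09)&(abs(P[...,1]+.036)<.09)
q=P[m]; q=q[abs(q[:,1]+.036)>.012]; A=np.c_[q[:,:2]-[.577,-.036],np.ones(len(q))]; print('floor plane',np.linalg.lstsq(A,q[:,2],rcond=None)[0])
c,P=cloud('scene');cv2.imwrite('pics/s25.png',cv2.resize(c['image'][200:380,180:380,::-1],(660,594)))
E
```

```text
t: 38.92
position: [0.5759, -0.036, 0.1403]
eef_rot: [0.475, -0.523, 0.476, 0.524]
wrist_force: [0.2, 0.6, -1.6]
gripper_width: 0.0518
t 38.92 tcp mm [575.9 -36.  140.3] F [ 0.2  0.6 -1.6] w 51.8
tool axes x,y,z (cols): [[-0.002, -0.995, -0.095], [0.0, -0.095, 0.995], [-1.0, 0.002, 0.0]]
rim 5494 (array([578.45794678, -35.94422913]), 201.2355499267578, 200.4724578857422, 95.51001071929932)
floor plane [-0.00023728 -0.00113009  0.0560829 ]
```

View pics/s25.png

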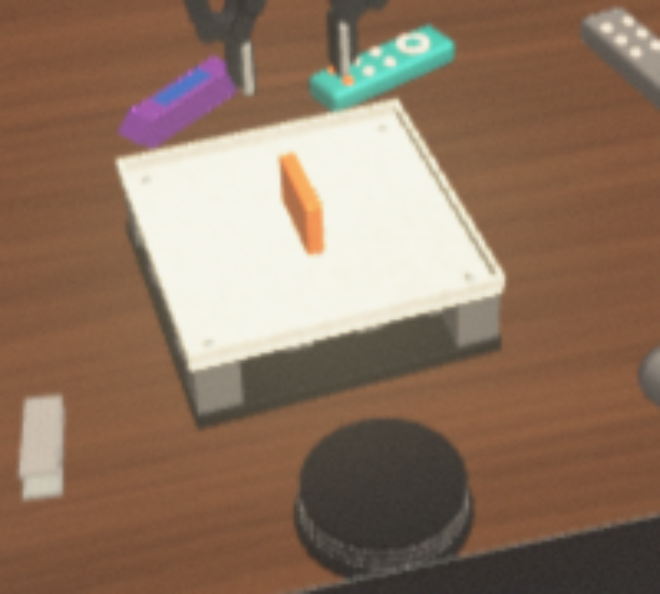

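View pics/w25.png

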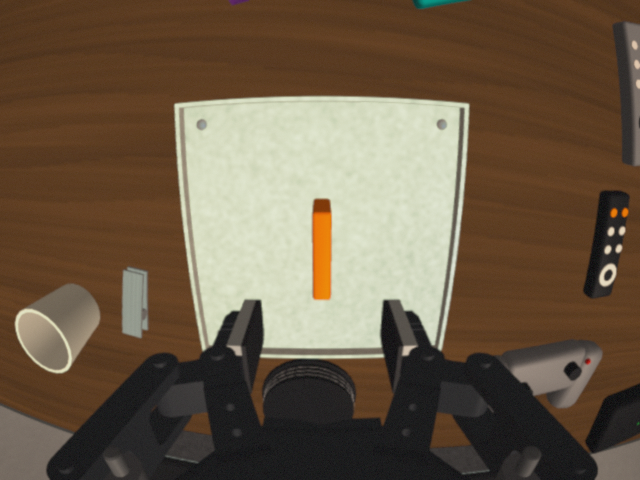

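```bash
python3 -m inch '[[[0,-0.3,3],[0,0,0],70],[[0,-0.3,4],[0,0,0],70],[[0,-0.3,4],[0,0,0],70],[[0,-0.3,4],[0,0,0],70],[[0,-0.3,4],[0,0,0],70],[[0,-0.3,4],[0,0,0],70],[[0,-0.3,4],[0,0,0],70],[[1,-0.3,3],[0,0,0],70],[[1.5,0,0.8],[-0.065,0,0],70],[[1,0,0],[0,0,0],70],[[0,0,0],[0,0,0],70],[[0,0,0],[0,0,0],70]]' 60; python3 - <<'E'
from h import *
s,M=tool(); c,P=cloud('wrist'); cv2.imwrite('pics/w26.png',c['image'][...,::-1])
[print(o) for o in find('wrist','mini_remote',P,.013,.035)]
goto(572,273,-22,99.2)
E
```

```text
t: 40.02
position: [0.5696, 0.2712, 0.1046]
eef_rot: [0.457, -0.538, 0.46, 0.539]
wrist_force: [-0.8, -0.8, -0.1]
gripper_width: 0.0618
t 40.02 tcp mm [569.6 271.2 104.6] F [-0.8 -0.8 -0.1] w 61.8
tool axes x,y,z (cols): [[-0.004, -0.987, -0.158], [-0.002, -0.158, 0.987], [-1.0, 0.004, -0.002]]
(0.69, (609, 99), array([401.7, 505.2]), 109.9, 35.5, -38.9, np.float64(20.6))
(0.65, (324, 229), array([570.9, 273.3]), 118.6, 36.7, 8.9, np.float64(21.1))
(0.19, (56, 194), array([571.9,  43.6]), 117.7, 10.4, 6.0, np.float64(24.5))
t 40.12 tcp mm [571.3 271.5 106.5] F [-1.   0.7  0.4] w 61.8
tool axes x,y,z (cols): [[-0.0, -0.988, -0.157], [-0.0, -0.157, 0.988], [-1.0, 0.0, -0.0]]
shift cm tool xyz [12.85 -0.1   0.14]
  rotvec [-0.003 -0.    -0.   ]
  rotvec [ 3.139e+00 -1.000e-03  1.000e-03]
```

View pics/w26.png

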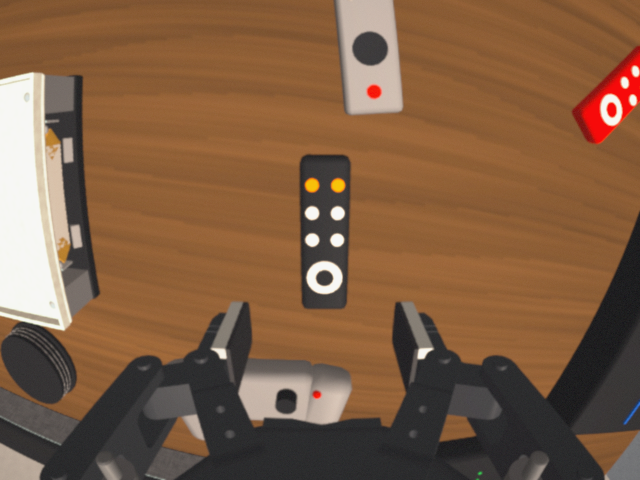

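```bash
python3 -m inch '[[[3,0,0.16],[0,0,0],70],[[3.5,0,0],[0,0,0],70],[[3,0,0],[0,0,0],70],[[2,0,0],[0,0,0],70],[[1,0,0],[0,0,0],70],[[0.4,0,0],[0,0,0],70],[[0,0,0],[0,0,0],200],[[0,0,0],[0,0,0],200],[[0,0,0],[0,0,0],200],[[0,0,0],[0,0,0],200],[[0,0,0],[0,0,0],200]]' 60; python3 -m inch '[[[-2,0,0],[0,0,0],200],[[-4,0,0],[0,0,0],200],[[-4,0,0],[0,0,0],200],[[-4,0,-2],[0,0,0],200],[[-0.5,0.5,-3.5],[0,0,0],200],[[0,0.5,-4],[0,0,0],200],[[0,0.5,-4],[0,0,0],200],[[0,0.5,-4],[0,0,0],200],[[0,0.5,-4],[0,0,0],200],[[0,0.5,-4],[0,0,0],200],[[0,0.5,-4],[0,0,0],200],[[0,0.5,-3.5],[0,0,0],200]]'; python3 -m inch '[[[0,0.5,-2],[0.062,0,0],200],[[0,0.4,-0.7],[0,0,0],200],[[0,0,0],[0,0,0],200],[[0,0,0],[0,0,0],200],[[0,0,0],[0,0,0],200]]'; python3 - <<'E'
from h import *
s,M=tool(); c,P=cloud('wrist'); cv2.imwrite('pics/w27.png',c['image'][...,::-1])
goto(582.6,-86.6,60,95.5)
E
```

```text
t: 41.03
position: [0.5726, 0.2752, -0.0205]
eef_rot: [-0.46, 0.539, -0.457, -0.538]
wrist_force: [-0.3, -0.9, 7.3]
gripper_width: 0.0343
t: 42.03
position: [0.5838, -0.0587, 0.1202]
eef_rot: [-0.459, 0.539, -0.458, -0.538]
wrist_force: [0.4, 0.0, -0.5]
gripper_width: 0.0346
t: 42.45
position: [0.5789, -0.0828, 0.1198]
eef_rot: [0.474, -0.524, 0.474, 0.525]
wrist_force: [0.0, 0.1, -0.3]
gripper_width: 0.0345
t 42.45 tcp mm [578.9 -82.8 119.8] F [ 0.   0.1 -0.3] w 34.5
tool axes x,y,z (cols): [[0.0, -0.995, -0.1], [0.001, -0.1, 0.995], [-1.0, -0.0, 0.001]]
t 42.5 tcp mm [579.  -82.7 119.8] F [ 0.9  0.4 -0.4] w 34.7
tool axes x,y,z (cols): [[0.0, -0.995, -0.101], [0.001, -0.101, 0.995], [-1.0, -0.0, 0.001]]
shift cm tool xyz [ 5.98 -0.32 -0.43]
  rotvec [0.005 0.001 0.   ]
  rotvec [-3.137e+00 -0.000e+00  1.000e-03]
```

View pics/w27.png

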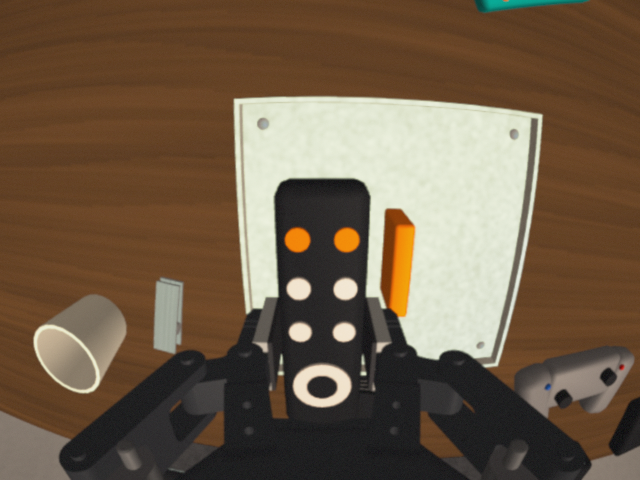

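```bash
python3 -m inch '[[[1,-0.3,-0.43],[0.005,0,0],200],[[3,0,0],[0,0,0],200],[[2.5,0,0],[0,0,0],200],[[1,0,0],[0,0,0],200],[[0.3,0,0],[0,0,0],200],[[0.2,0,0],[0,0,0],200],[[0,0,0],[0,0,0],200]]'; python3 -m inch '[[[0.2,0,0],[0,0,0],200],[[0.2,0,0],[0,0,0],200],[[0.1,0,0],[0,0,0],200]]'
```

```text
t: 43.08
position: [0.583, -0.088, 0.0401]
eef_rot: [-0.476, 0.523, -0.476, -0.523]
wrist_force: [-0.1, -0.1, -0.2]
gripper_width: 0.0345
t: 43.33
position: [0.583, -0.0883, 0.0354]
eef_rot: [-0.476, 0.523, -0.476, -0.522]
wrist_force: [-0.1, -0.5, -0.8]
gripper_width: 0.0343
```

```bash
python3 -m inch '[[[0.1,0,0],[0,0,0],200],[[0.1,0,0],[0,0,0],200],[[0,0,0],[0,0,0],200]]'; python3 -m inch '[[[0.1,0,0],[0,0,0],200],[[0.1,0,0],[0,0,0],200],[[0,0,0],[0,0,0],200]]'
```

```text
t: 43.58
position: [0.5828, -0.0884, 0.0345]
eef_rot: [-0.477, 0.523, -0.476, -0.522]
wrist_force: [-3.0, 0.3, 8.2]
gripper_width: 0.0341
t: 43.83
position: [0.5828, -0.0883, 0.0344]
eef_rot: [-0.477, 0.524, -0.476, -0.522]
wrist_force: [-7.8, 1.3, 19.9]
gripper_width: 0.0346
```

```bash
python3 -m inch '[[[-0.2,0,0],[0,0,0],112],[[0,0,0],[0,0,0],112],[[0,0,0],[0,0,0],112],[[0,0,0],[0,0,0],112],[[-2,0,0],[0,0,0],112],[[-3,0,0],[0,0,0],112],[[-4,0,0],[0,0,0],100],[[-1.5,1,2],[0,0,0],70],[[0,1.3,3],[0,0,0],70],[[0,1.3,4],[0,0,0],70],[[0,1.3,4],[0,0,0],70],[[0,1.3,4],[0,0,0],70]]' 60; python3 -m inch '[[[0,1.3,4],[0,0,0],70],[[0,1.3,4],[0,0,0],70],[[0,1.3,4],[0,0,0],70],[[0,1.3,4],[0,0,0],70],[[1,1.3,3],[0,0,0],70],[[1,1.2,1.5],[-0.08,0,0],70],[[0,1,0.5],[-0.075,0,0],70],[[0,0,0],[0,0,0],70],[[0,0,0],[0,0,0],70],[[0,0,0],[0,0,0],70]]'; python3 - <<'E'
from h import *
s,M=tool(); c,P=cloud('wrist'); cv2.imwrite('pics/w28.png',c['image'][...,::-1])
[print(o) for o in find('wrist','remote',P,.013,.035)]
goto(407,276,-22,104.4)
E
```

```text
t: 44.83
position: [0.5042, 0.0753, 0.1374]
eef_rot: [0.476, -0.522, 0.476, 0.523]
wrist_force: [1.1, 1.5, 0.1]
gripper_width: 0.062
t: 45.67
position: [0.4001, 0.2727, 0.1178]
eef_rot: [-0.435, 0.558, -0.435, -0.557]
wrist_force: [-0.8, 0.3, -0.2]
gripper_width: 0.062
t 45.67 tcp mm [400.1 272.7 117.8] F [-0.8  0.3 -0.2] w 62.0
tool axes x,y,z (cols): [[0.001, -0.97, -0.244], [0.0, -0.244, 0.97], [-1.0, -0.001, -0.0]]
(0.88, (321, 224), array([404.3, 274.2]), 148.7, 40.7, 14.2, np.float64(23.0))
(0.67, (65, 295), array([570.6,   7.5]), 197.1, 116.0, 5.7, np.float64(14.3))
(0.57, (68, 329), array([573.,  47.]), 119.1, 7.6, 3.0, np.float64(24.5))
t 45.77 tcp mm [400.4 272.5 118. ] F [-0.5 -0.4  0.3] w 62.1
tool axes x,y,z (cols): [[0.001, -0.97, -0.244], [0.0, -0.244, 0.97], [-1.0, -0.001, 0.0]]
shift cm tool xyz [14.   -0.71  0.18]
  rotvec [-0.005  0.     0.001]
  rotvec [ 3.136e+00  2.000e-03 -0.000e+00]
```

View pics/w28.png

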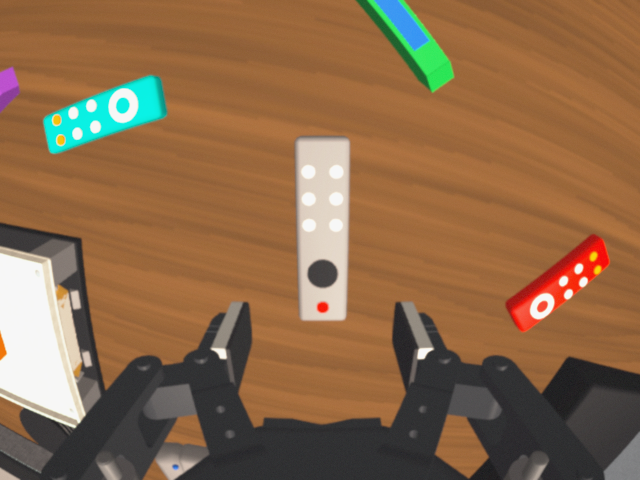

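```bash
python3 -m inch '[[[3,-0.44,0.06],[0,0,0],70],[[3.5,0,0],[0,0,0],70],[[3.5,0,0],[0,0,0],70],[[2.5,0,0],[0,0,0],70],[[1.2,0,0],[0,0,0],70],[[0.3,0,0],[0,0,0],70],[[0,0,0],[0,0,0],200],[[0,0,0],[0,0,0],200],[[0,0,0],[0,0,0],200],[[0,0,0],[0,0,0],200],[[0,0,0],[0,0,0],200]]' 60; python3 -m inch '[[[-2,0,0],[0,0,0],200],[[-4,0,0],[0,0,0],200],[[-4,0,0],[0,0,0],200],[[-4,-0.5,-1.5],[0,0,0],200],[[0,-1.2,-3.5],[0,0,0],200],[[0,-1.3,-3.8],[0,0,0],200],[[0,-1.3,-3.8],[0,0,0],200],[[0,-1.3,-3.8],[0,0,0],200],[[0,-1.3,-3.8],[0,0,0],200],[[0,-1.3,-3.5],[0,0,0],200],[[0,-1.2,-3],[0,0,0],200],[[0,-0.6,-2.2],[0,0,0],200]]'; python3 -m inch '[[[0,0,0],[0.08,0,0],200],[[0,0,0],[0.072,0,0],200],[[0,0,0],[0,0,0],200],[[0,0,0],[0,0,0],200],[[0,0,0],[0,0,0],200]]'; python3 - <<'E'
from h import *
s,M=tool(); c,P=cloud('wrist'); cv2.imwrite('pics/w29.png',c['image'][...,::-1])
goto(572.8,15.5,45,95.5)
E
```

```text
t: 46.68
position: [0.4043, 0.2751, -0.0213]
eef_rot: [-0.435, 0.558, -0.433, -0.558]
wrist_force: [0.2, -0.3, 3.7]
gripper_width: 0.0382
t: 47.68
position: [0.5734, 0.0168, 0.1169]
eef_rot: [-0.435, 0.558, -0.434, -0.557]
wrist_force: [1.7, 0.8, -1.1]
gripper_width: 0.0384
t: 48.1
position: [0.5709, 0.0197, 0.1166]
eef_rot: [-0.475, 0.524, -0.475, -0.524]
wrist_force: [0.6, 0.0, -1.4]
gripper_width: 0.0389
t 48.1 tcp mm [570.9  19.7 116.6] F [ 0.6  0.  -1.4] w 38.9
tool axes x,y,z (cols): [[0.0, -0.995, -0.098], [0.0, -0.098, 0.995], [-1.0, -0.0, 0.0]]
t 48.15 tcp mm [570.9  19.8 116.6] F [ 0.2 -0.3 -1.4] w 38.3
tool axes x,y,z (cols): [[0.0, -0.995, -0.098], [-0.0, -0.098, 0.995], [-1.0, -0.0, -0.0]]
shift cm tool xyz [ 7.16 -0.15 -0.44]
  rotvec [ 0.002 -0.     0.   ]
  rotvec [-3.139 -0.    -0.   ]
```

View pics/w29.png

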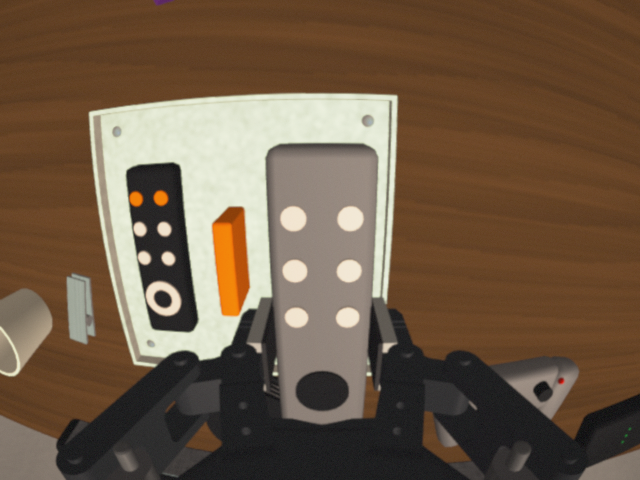

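```bash
python3 -m inch '[[[1,-0.15,-0.44],[0,0,0],200],[[3,0,0],[0,0,0],200],[[2.2,0,0],[0,0,0],200],[[1,0,0],[0,0,0],200],[[0.4,0,0],[0,0,0],200],[[0.2,0,0],[0,0,0],200],[[0,0,0],[0,0,0],200]]'; python3 -m inch '[[[0.2,0,0],[0,0,0],200],[[0.1,0,0],[0,0,0],200],[[0.1,0,0],[0,0,0],200],[[0.1,0,0],[0,0,0],200],[[0,0,0],[0,0,0],200]]'
```

```text
t: 48.73
position: [0.5735, 0.0152, 0.0387]
eef_rot: [-0.475, 0.524, -0.475, -0.523]
wrist_force: [0.3, -0.5, -1.5]
gripper_width: 0.0386
t: 49.15
position: [0.5733, 0.0151, 0.0337]
eef_rot: [-0.476, 0.524, -0.475, -0.523]
wrist_force: [0.1, -0.2, -0.6]
gripper_width: 0.0384
```

```bash
python3 -m inch '[[[0.1,0,0],[0,0,0],200],[[0.1,0,0],[0,0,0],200],[[0,0,0],[0,0,0],200]]'
```

```text
t: 49.4
position: [0.5734, 0.0152, 0.0336]
eef_rot: [-0.476, 0.524, -0.475, -0.523]
wrist_force: [-4.7, -0.6, 11.6]
gripper_width: 0.0385
```

```bash
python3 -m inch '[[[-0.2,0,0],[0,0,0],108],[[0,0,0],[0,0,0],108],[[0,0,0],[0,0,0],108],[[0,0,0],[0,0,0],108],[[-2,0,0],[0,0,0],108],[[-3,0,0],[0,0,0],108],[[-4,0,0],[0,0,0],108],[[-4,0,-1.5],[0,0,0],108],[[-2,2,-2],[0,0,0],108],[[0,3,-1.5],[0,0,0],108],[[0,0,0],[0,0,0],108],[[0,0,0],[0,0,0],108]]'; python3 - <<'E'
from h import *
s,M=tool(); c,P=cloud('wrist'); cv2.imwrite('pics/w30.png',c['image'][...,::-1])
[print('mini',o) for o in find('wrist','mini_remote',P,.07,.09)]
[print('rem',o) for o in find('wrist','remote',P,.07,.09)]
m=(P[...,2]>.06)&(P[...,2]<.069)&(abs(P[...,0]-.577)<.13)&(abs(P[...,1]+.036)<.13)
print('rim',rect(P[m]))
c,P=cloud('scene');cv2.imwrite('pics/s30.png',c['image'][...,::-1])
E
```

```text
t: 50.4
position: [0.5267, -0.0397, 0.1826]
eef_rot: [0.476, -0.523, 0.476, 0.523]
wrist_force: [-0.3, -0.1, -0.5]
gripper_width: 0.0494
t 50.4 tcp mm [526.7 -39.7 182.6] F [-0.3 -0.1 -0.5] w 49.4
tool axes x,y,z (cols): [[-0.0, -0.996, -0.095], [0.0, -0.095, 0.996], [-1.0, 0.0, 0.0]]
mini (0.62, (260, 264), array([581.4, -88.4]), 120.1, 36.6, 5.2, np.float64(76.0))
rem (0.72, (379, 262), array([573.2,  15. ]), 149.8, 40.7, 5.6, np.float64(78.0))
rim (array([578.07324219, -35.79990387]), 201.4854278564453, 201.13754272460938, 95.54589796066284)
```

View pics/w30.png

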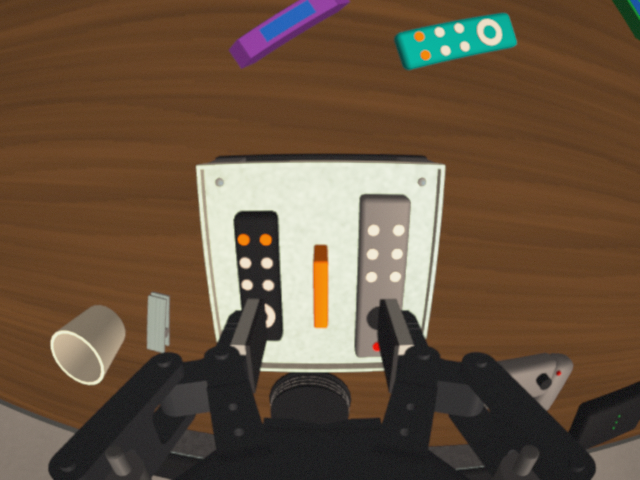

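View pics/s30.png

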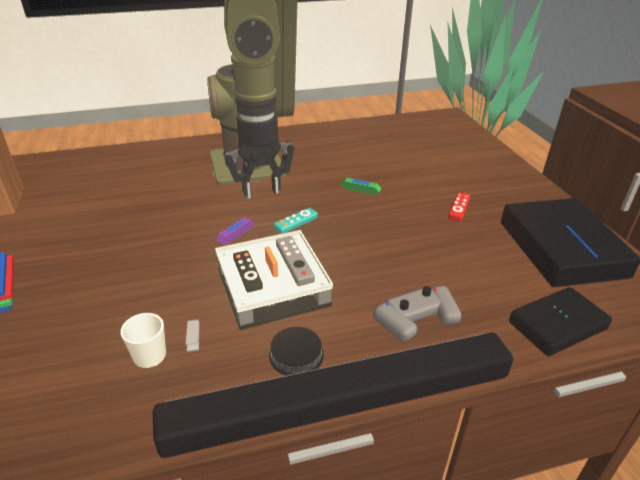

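```bash
python3 -c "
from plant import workorder; print(workorder.close_job())"
```

```text
the job is handed in; nothing more can be done
None
```

The job is done and handed in at about 50 s of robot time. All four packs are snapped into the dock, the tray is stacked on it, and both remotes lie flat in the tray, buttons up.

- **Packs:** All four were there, one per bay with the blue strip up. The tops measured 39 mm, about 1 mm over the ideal 38 mm and in line with the camera's usual offset. I saw the force drop as the clips gave way on two of the packs. The other two show only by their depth and height.
- **Tray:** It went in without resistance, and the floor is level at 56 mm against 55 mm expected.
- **Remotes:** The mini remote's top is at 76 mm and the grey remote's at 78 mm, both as expected for lying flat on the tray floor. Each sits in its own compartment, with the gripper well clear.
- **Others:** Controller, cup, coasters, chrome clip and the look-alikes looked untouched in the last picture.

**Disagreements:**
- **Fingertips:** The real ones are about 30 mm short of the reported TCP, so my first grasp closed on air above the first pack without touching it. I corrected for this from the wrist camera's depth.
- **Cameras:** The top and wrist cameras differed by about 2 mm, so I used the wrist camera for positioning.

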